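# Clamp the reference disc in the infrared analyser with the ratchet knob

## Task

Set the brass reference disc flat and centred on the round seat of the analyser and let go of it, then swing the pressure arm over it by its black post, fully home against its stop. Turn the black ratchet knob clockwise (seen from above) until it slips, let it slip by three to six clicks and no more, and leave everything clamped like that; handle the instrument gently and leave the other things on the bench where they are.

Things in the scene. Friction and masses are not known exactly. Their poses are not given: they have to be found in the camera images.
- disc: Brass reference disc with a dark band round it, 38 mm across and 16 mm high (about 0.15 kg), loose, lying flat on the worktop. Origin: centre of its underside, z up. Both faces are flat; pinch it across the diameter.
- seat (a point): Centre of the top of the analyser's round steel sample seat, z = 0.057: a puck 32 mm across that stands 7 mm proud of the grey lid, so the 38 mm disc overhangs it by 3 mm all round and fingertips can reach up to 6 mm below the disc's underside. Axes as the analyser's.
- analyser: White bench instrument fixed to the worktop, 150 mm (x) by 230 mm (y) by 50 mm high, grey lid. Origin: centre of its underside. In its frame the seat lies at (0, 15) mm, and the pressure arm's column at (0, -95) mm.
- pressure_arm (a joint): Aluminium arm that swings level about the upright column at the analyser's right end. 0: points to the analyser's -x (forward, out of the way); grows clockwise seen from above; 1.571 rad: hard stop, fully home, pointing along the analyser's +y, foot over the seat. Friction (0.3 N m, about 2 N at the post) holds it where it is left. Starts between 0 and 0.45 rad.
- post (a point): Middle of the black upright post, 12 mm across and 22 mm high (top 9 mm above this point, foot 13 mm below on the arm's upper face; z about 0.136), at the free end of the arm: 160 mm from the pivot and 50 mm beyond the knob. Can be pinched from above and led round the arc; it is smooth and round, so the fingers may keep their heading.
- pivot (a point): Point on the arm's upright pivot axis, at the height of post.
- knob_grip (a point): Centre of the black ratchet knob, on its upright axis, 110 mm from the pivot (moves with the arm, turns with the knob; z about 0.161). The knob is a ribbed cylinder 28 mm across and 28 mm high: top 13 mm above this point, underside 15 mm below it. Grip the knob only, not the drum under it. It does not rise or sink as it turns.
- knob (a joint): How far the ratchet knob has slipped on the drum, rad; 0 at the start, grows clockwise seen from above; one click every 0.349 rad (20 degrees). While the foot is free it stays near 0, for the knob carries the drum along; once the set torque (about 0.28 N m) is reached the drum stands still, the torque ripples at every click and this grows with the turning.
- drum: Steel drum, 33 mm across, 14 mm high, with black ticks, 4 mm below the knob; origin at its underside, on the knob's axis. It turns with the screw: running free takes about 0.08 N m and lowers the foot 30 mm a turn; turned anticlockwise it lifts the foot. The knob may be let go, regripped and turned on at will; a pinch of 20 to 50 N is enough.
- foot: Steel pressure foot, 10 mm across, under the arm on the knob's axis. Origin: its lower end. At the start it is 4 to 7 mm above the height of the seated disc's top, exactly how much is not known: 0.8 to 1.5 rad of turning; a further 0.1 to 0.4 rad and the knob slips. It then presses with about 40 N, and 15 to 20 N remain when the knob is let go.
- timer: White timer lying flat, 66x62x17 mm; origin centre of underside. To be left alone.
- petri: Closed petri dish, 64 mm across, 16 mm high; origin centre of underside. To be left alone.
- bottle: Brown bottle with red cap, 48 mm across, 83 mm high; origin centre of underside. To be left alone.
Mind the look-alikes: they are no part of the job. Of the things that look like the disc, the middle-sized one is meant.

How it is judged:
On the way, in this order (a step that is already met when the one before it is completed fails the run):
1. the disc lies flat on the seat, centred within 6 mm, let go (horizontal distance between disc and seat below 0.006 m and z of disc in the frame of seat between -0.004 and 0.003 m and angle between disc's own z axis and vertical below 0.09 rad and contact force between the fingers and disc below 0.2 N), for 0.2 s.
2. the pressure arm is fully home (within 0.05 rad of its stop) (value of joint pressure_arm above 1.52 rad), for 0.2 s.
3. the foot presses the disc with over 8 N and the knob has slipped at least 2.5 clicks (0.87 rad) (contact force between foot and disc above 8 N and value of joint knob above 0.87 rad), for 0.1 s.
At the end, for the whole second after the job is handed in: The disc rests flat on the seat, centred within 6 mm; the arm is within 0.05 rad of its stop; the foot still presses the disc with more than 8 N; the knob has slipped between 0.87 and 2.44 rad (2.5 to 7 clicks) and is let go (all of step 1 and all of step 3 and value of joint pressure_arm above 1.52 rad and value of joint knob below 2.44 rad and linear speed of disc below 0.01 m/s); the robot touches nothing.
It fails at once if the knob slipped more than seven clicks (2.44 rad) (value of joint knob above 2.44 rad).
It fails at once if the foot dragged over or pressed on the disc before the arm was home (contact force between foot and disc above 2 N and value of joint pressure_arm below 1.45 rad).
It fails at once if the foot pressed on the disc with more than 80 N (contact force between foot and disc above 80 N).
It fails at once if a bystander was moved by more than 20 mm (distance of any of timer, petri, bottle from where it was at the start of the episode above 0.02 m).
It fails at once if the fingers squeezed or shoved the instrument with more than 150 N in all (contact force between the fingers and analyser above 150 N).
It also fails if it takes over 72 s, if anything falls off the work surface, if the arm or the gripper's body presses on something with over 40 N, if the wrist force passes 120 N, or if a joint passes its speed limit or range.

## Robot

A 6-joint arm with a two-finger parallel gripper is mounted at the origin on a cart in front of the work surface, level with it; the furniture and walls round the work are solid. World frame = base frame: x ahead of the robot, y to its left, z up, the work surface at z = 0. Lengths are in m, angles in rad, forces in N, time in s.
With the tool pointing down it reaches from about 0.225 to 0.875 m from the base axis. Payload 3.4 kg.
Tool frame: the origin (TCP) lies midway between the tips of the shut fingers; the grasp point (between the pads) lies 19 mm behind it (manip.tcp_to_grasp is the distance from the TCP to the grasp point, in m); x points along the fingers, y is the direction in which the jaws open and shut, and the axes are right-handed (so a half turn about x gives the same grasp; the last joint's range is limited). The gripper opens to 85 mm and grips with 20 to 120 N. Pads are 22 mm wide; open, the fingers measure 114 mm over their backs; the gripper's body (76 mm by 85 mm) begins 54 mm behind the grasp point. The pads swing forward as they close: fully open they stand 13 mm farther back than shut.
Start: joints at [1.073, 0.276, 1.505, -0, 1.361, -0.121], TCP at [0.212, 0.535, 0.231] pointing down, gripper open.
Joint ranges: [-2.89, 2.89], [-0.75, 2.08], [0.22, 2.7], [-1.18, 4.32], [0.11, 2.71], [-2.7, 2.7]. Speed limits (rad/s): [2.57, 2.57, 3.14, 3.14, 3.14, 3.14].

## Interface

Orientations are given as a unit quaternion [w, x, y, z].
In Python, from rig import readout, eyes, job, manip gives the robot as it stands. The module is installed in compiled form; this text tells all that it offers.
- The arm moves only by the tool carry_out, never from a script. Its argument "deltas" is one flat list of numbers, 7 for each row, row after row: the shift along the tool's x, y, z scaled (see below), then the turn, a rotation vector about the tool's x, y, z scaled (see below), then the opening, from -1 (shut) to 1 (fully open). In form: [dx, dy, dz, ax, ay, az, grip, dx, dy, dz, ax, ay, az, grip, ...]. A call has 1 to 10 rows; each row shifts and turns the commanded pose from where the row before left it, along the tool's axes as they then stand; what a row does not reach is not made up. The controller multiplies each number of a shift by 60 mm and each number of a turn by 4 degrees. A row lasts 1/8 s, in which the tool goes at most 62.5 mm and 10.7 degrees, less where a joint would pass 70% of its speed; a pose out of reach is approached as far as the arm can. A call with a number of a shift or a turn outside -1 to 1 is refused whole. A call with a gripper value outside its range is refused whole. The fingers move at their own pace and stop on an object; "newtons" is the grip in N (left out, the last holds). Time passes only in rows, so rows that do not move let the fingers close. It gives the time, the measured TCP pose, the force and the opening at its end, in the units of the state.
- readout.get_state(): the state, without advancing time (a new reading comes with each control period).
- eyes.get_image(name): name is "side" or "top" or "wrist"; returns a dict with "color" (384x512x3 uint8, red, green, blue), "z_map" (384x512 float32, m along the optical axis (not along the pixel's ray), 0 where there is no reading), "mtx" (3x3 intrinsics, pixels), "distortion" ([k1, k2, p1, p2, k3] as OpenCV has them; the pictures are not rectified), "origin" and "orientation" of the camera in the world. Camera axes: x right, y down, z forward; pixel columns grow to the right and rows downward; lengths in m; the calibration is good to about 2 mm. A picture is of the moment at which its call begins.
- job.sign_off(): hands the job in, once; it reports no verdict.
The state is a dict: "clock": time; "qpos": joint angles; "qd": joint speeds; "effort": joint torques, N m; "position": TCP position; "ee_rot": TCP orientation; "contact_force": force on the tool from outside, world axes, zero at the start; "moment": the same for the moment, N m; "width": finger opening in m.
Only numpy, scipy, OpenCV 4.12 (cv2) and the standard library are available. Lean on these libraries where they do the work, as an engineer would, in place of code of your own. Each camera call takes 0.05 s, during which the arm holds its last target.

## Working session

There is one attempt and no reset: what is moved stays moved. The work goes in short steps, Python scripts to look and compute and a tool call to move; the robot and the scene stay as the last step left them, time stands still between calls to the robot, and variables do not carry over. Pictures are saved under pics/ and viewed, and the job is handed in when it is done.

Besides the shell and the picture viewer there is one more tool, called after "Request:" as name(argument=value, ...) on one line, values as JSON. carry_out: Moves the arm, as the interface text tells. Its arguments: {"type":"object","properties":{"deltas":{"type":"array"},"newtons":{"type":"number"}},"required":["deltas"]}

```bash
mkdir -p pics
python3 - <<'E'
from rig import readout, eyes, job, manip
import cv2,numpy as np
s=readout.get_state(); print(s)
for n in ["top","side","wrist"]:
    d=eyes.get_image(n); cv2.imwrite(f"pics/a_{n}.png",d["color"][:,:,::-1])
    print(n,d["mtx"].tolist(),d["distortion"],d["origin"],d["orientation"])
    np.savez(f"a_{n}.npz",**{k:np.array(v) for k,v in d.items()})
print(manip.tcp_to_grasp)
E
```

```text
{'clock': 0.0, 'qpos': array([ 1.07295131e+00,  2.76619493e-01,  1.50612437e+00,  9.24465171e-06,
        1.36068813e+00, -1.21011247e-01]), 'qd': array([-0.00112461,  0.00035177,  0.00219707,  0.00017511, -0.00080581,
       -0.00161476]), 'effort': array([ 1.78546284e-04, -4.16777337e+01, -2.45799905e+01, -1.22809424e-04,
        1.11167732e-02,  8.88175123e-06]), 'position': array([0.21134659, 0.53419379, 0.23042922]), 'ee_rot': array([ 0.69439091,  0.13182612,  0.69479305, -0.13306301]), 'contact_force': array([ 0.3481894 ,  0.53159467, -0.42923371]), 'moment': array([ 0.0238434 , -0.01778602, -0.01340697]), 'width': 0.08551822650922619}
top [[402.26561476460404, 0.0, 253.15357903979574], [0.0, 402.26561476460404, 192.73350572314072], [0.0, 0.0, 1.0]] [-0.10931367  0.          0.          0.          0.        ] [0.44726404 0.01994009 1.30097043] [ 0.03076052 -0.69769839  0.7156615  -0.00996816]
side [[373.92305803114516, 0.0, 254.3504137438463], [0.0, 373.92305803114516, 193.38733269484277], [0.0, 0.0, 1.0]] [-0.11129849  0.          0.          0.          0.        ] [0.51106325 1.00261646 0.53774419] [-8.21775478e-04 -1.81589778e-02  8.39791051e-01 -5.42605351e-01]
wrist [[272.8258962521365, 0.0, 258.5730551343385], [0.0, 272.8258962521365, 186.09155425798014], [0.0, 0.0, 1.0]] [-0.00822438  0.          0.          0.          0.        ] [0.14018697 0.56236808 0.37338447] [0.12530349 0.81746723 0.55585646 0.08408302]
0.0187
```

View pics/a_top.png

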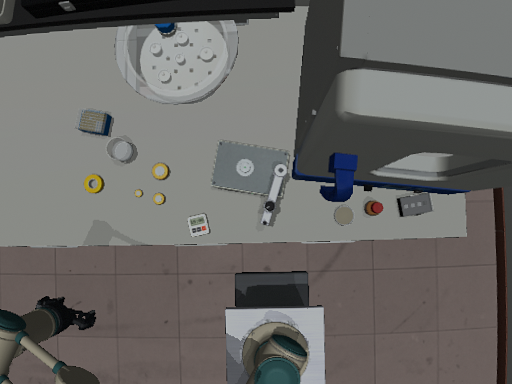

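View pics/a_side.png

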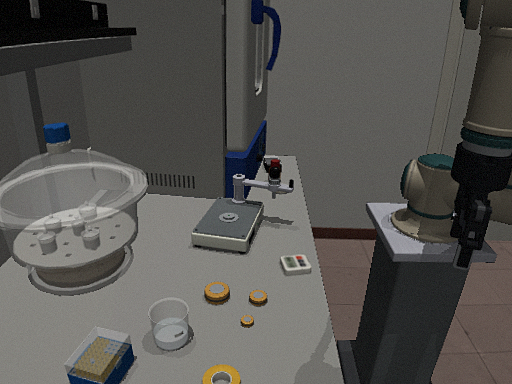

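View pics/a_wrist.png

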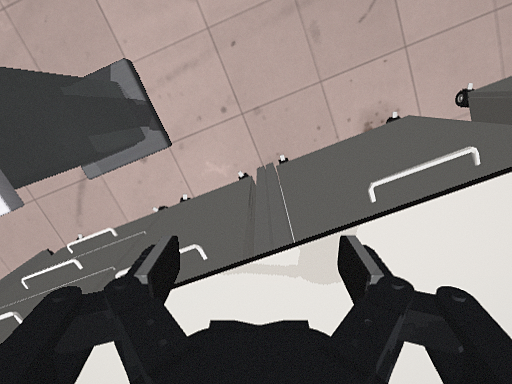

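The top view shows brass candidates at (160,171) large, (158,198) middle and (139,193) small, plus a ring at (94,183). The analyser seat is at about (245,168), the pivot at about (281,170), the knob at about (269,206) and the post at about (266,222). Next I'll measure these.

```bash
cat > h.py <<'E'
import numpy as np,cv2
from scipy.spatial.transform import Rotation as R
def rot(q): return R.from_quat([q[1],q[2],q[3],q[0]])
def p2w(d,uv,z=None,depth=None):
    uv=np.asarray(uv,float).reshape(-1,1,2)
    n=cv2.undistortPoints(uv,d["mtx"],d["distortion"]).reshape(-1,2)
    ray=np.c_[n,np.ones(len(n))]
    M=rot(d["orientation"]).as_matrix(); o=np.array(d["origin"])
    w=ray@M.T
    if z is not None: t=(z-o[2])/w[:,2]
    else: t=np.asarray(depth)
    return o+w*np.reshape(t,(-1,1))
def w2p(d,P):
    M=rot(d["orientation"]).as_matrix(); P=np.atleast_2d(P)
    c=(P-np.array(d["origin"]))@M
    return cv2.projectPoints(c.reshape(-1,1,3),np.zeros(3),np.zeros(3),d["mtx"],d["distortion"])[0].reshape(-1,2)
def cloud(d):
    z=np.array(d["z_map"]); v,u=np.nonzero(z>0)
    P=p2w(d,np.c_[u,v],depth=z[v,u]); out=np.full(z.shape+(3,),np.nan); out[v,u]=P; return out
def load(f):
    return dict(np.load(f))
E
python3 - <<'E'
from h import *
d=load("a_top.npz"); C=cloud(d)
c=d["color"][:,:,::-1]
for n,(u0,v0,u1,v1) in {"an":(200,130,300,240),"di":(75,150,220,245)}.items():
    cv2.imwrite(f"pics/b_{n}.png",cv2.resize(c[v0:v1,u0:u1],None,fx=5.4,fy=5.4,interpolation=cv2.INTER_CUBIC))
hsv=cv2.cvtColor(d["color"],cv2.COLOR_RGB2HSV)
m=((hsv[...,0]>12)&(hsv[...,0]<32)&(hsv[...,1]>120)&(hsv[...,2]>90)).astype(np.uint8)
n,l,s,ce=cv2.connectedComponentsWithStats(m)
for i in range(1,n):
    if s[i,4]>20:
        print(s[i],ce[i],np.nanmedian(C[l==i],0),np.nanpercentile(C[l==i],[2,98],axis=0).round(3).tolist())
for uv in [(245,168),(281,170),(269,206),(266,222),(221,147),(284,157),(216,190)]: print(uv,C[uv[1],uv[0]])
np.set_printoptions(linewidth=220,precision=3)
print(C[195:230:2,258:286:2,2])
E
```

```text
[152 163  16  16 111] [160.09009009 170.90990991] [0.59902714 0.35561727 0.02257414] [[0.577, 0.334, 0.017], [0.625, 0.38, 0.028]]
[ 84 174  18  19 179] [ 92.64804469 183.37988827] [0.56517617 0.58604697 0.01832791] [[0.538, 0.558, 0.006], [0.595, 0.615, 0.024]]
[135 190   7   7  23] [138. 193.] [0.5296241  0.43287113 0.00946709] [[0.521, 0.423, 0.004], [0.541, 0.445, 0.013]]
[153 193  11  12  53] [158.69811321 198.32075472] [0.51249019 0.36235391 0.01494419] [[0.496, 0.349, 0.009], [0.529, 0.383, 0.019]]
[367 202   8  12  43] [369.55813953 207.81395349] [ 0.4630168  -0.30541576  0.05037418] [[0.447, -0.315, 0.038], [0.481, -0.299, 0.062]]
(245, 168) [0.5969918  0.07904883 0.05921245]
(281, 170) [ 0.57869223 -0.02911518  0.13845178]
(269, 206) [0.47435818 0.00883793 0.17315405]
(266, 222) [0.42935283 0.0183604  0.14240249]
(221, 147) [0.66781688 0.15423012 0.04457134]
(284, 157) [ 0.62962654 -0.04353884  0.04805025]
(216, 190) [0.53477649 0.17780774 0.00158932]
[[ 6.440e-04  4.021e-04  1.546e-04  7.199e-04  4.230e-02        nan  1.255e-01  1.183e-01  1.232e-01  1.188e-01  5.227e-02  
[... 2002 characters left out ...]
e-03  2.862e-03 -2.049e-03 -1.496e-03 -6.380e-03  1.401e-03  1.787e-03]
 [-2.222e-03  1.667e-04  1.141e-01  1.429e-01  1.453e-01  1.230e-01        nan  3.229e-03 -2.453e-03 -1.755e-03  7.941e-04 -9.370e-05  1.558e-03  1.377e-03]
 [ 9.356e-04  1.056e-03 -2.111e-03 -1.182e-03  4.634e-03 -2.107e-03 -1.222e-03  7.887e-04  7.444e-04  3.738e-04 -8.008e-04  7.491e-05  1.421e-03 -3.724e-04]
 [-4.246e-04 -4.110e-03 -2.989e-03 -1.375e-03  1.301e-03  1.462e-03 -1.118e-03 -2.384e-04 -2.541e-04 -3.760e-03 -3.164e-03 -4.167e-04 -1.692e-03 -3.185e-03]
 [-3.670e-03 -1.122e-03  8.673e-04 -1.848e-03 -4.530e-04 -1.221e-03  8.022e-04 -1.357e-03 -6.770e-04  9.532e-04 -1.180e-03 -8.603e-04 -6.057e-03 -5.914e-03]]
```

```bash
sleep 1; ls pics
```

```text
a_side.png
a_top.png
a_wrist.png
b_an.png
b_di.png
```

View pics/b_an.png

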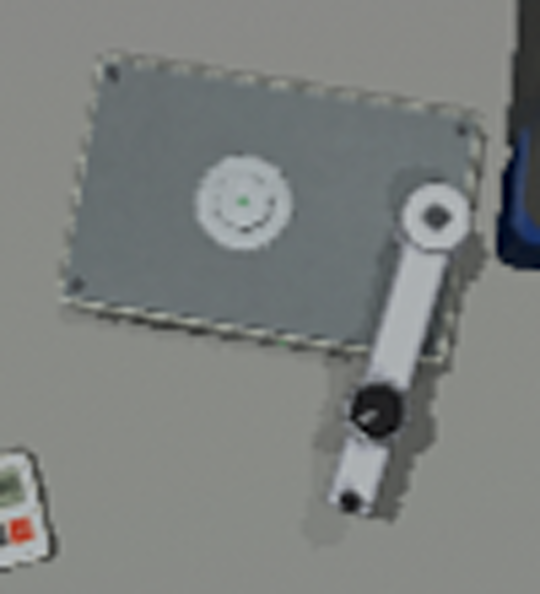

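View pics/b_di.png

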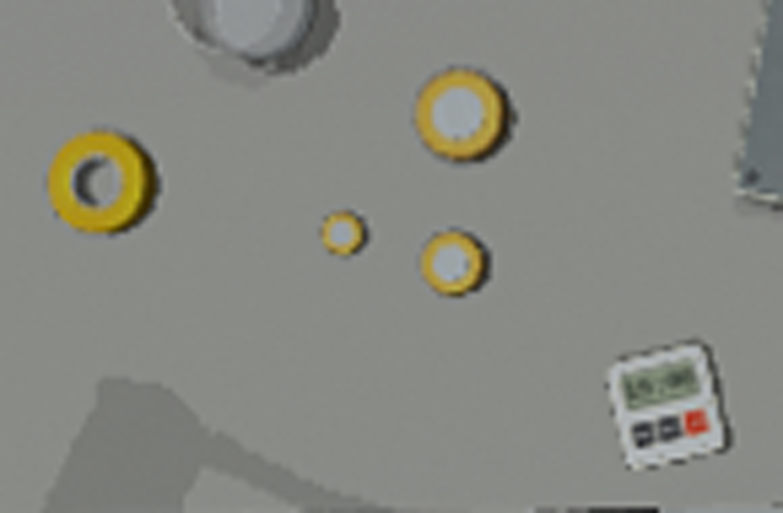

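The crops show the disc centre at (454,263), the seat at (243,202), the pivot cap at (436,215), the knob top at (377,411) and the post top at (349,500).

Run:
```python
from h import *
d=load("a_top.npz"); C=cloud(d)
def c(x,y,o): return ((x+.5)/5.4-.5+o[0],(y+.5)/5.4-.5+o[1])
A=(200,130);D=(75,150)
P={}
for n,xy,o,z in [("disc",(454,263),D,.016),("seat",(243,202),A,.057),("pivot",(436,215),A,.14),("knob",(377,411),A,.174),("post",(349,500),A,.145),
  ("c1",(103,55),A,.05),("c2",(483,115),A,.05),("c3",(448,362),A,.05),("c4",(62,303),A,.05)]:
    uv=c(*xy,o); P[n]=p2w(d,uv,z=z)[0]; print(n,np.round(uv,1),P[n].round(4))
v=P["seat"]-P["pivot"]; print("seat-pivot",np.hypot(*v[:2]),np.degrees(np.arctan2(v[1],v[0])))
for k in("knob","post"):
    v=P[k]-P["pivot"]; print(k,np.hypot(*v[:2]),np.degrees(np.arctan2(v[1],v[0])))
print(np.hypot(*(P["c1"]-P["c2"])[:2]),np.hypot(*(P["c2"]-P["c3"])[:2]),(P["c1"]-P["c2"]),(P["c4"]-P["c3"]))
print([ (u,v,C[v,u].round(3)) for u,v in [(280,166),(282,168),(279,172)]])
s=load("a_side.npz"); cs=cloud(s)
im=s["color"][:,:,::-1]
cv2.imwrite("pics/c_side.png",cv2.resize(im[150:310,180:320],None,fx=4.5,fy=3.7))
# brass in side view
hsv=cv2.cvtColor(s["color"],cv2.COLOR_RGB2HSV)
m=((hsv[...,0]>8)&(hsv[...,0]<32)&(hsv[...,1]>120)&(hsv[...,2]>60)).astype(np.uint8)
n,l,st,ce=cv2.connectedComponentsWithStats(m)
for i in range(1,n):
    if st[i,4]>20: print(st[i],ce[i],np.nanpercentile(cs[l==i],[2,50,98],axis=0).round(3).tolist())
print("disc proj",w2p(s,P["disc"]),"seat proj",w2p(s,P["seat"]))
```

```text
disc [158.7 198.3] [0.5119 0.3636 0.016 ]
seat [244.6 167. ] [0.6004 0.0804 0.057 ]
pivot [280.3 169.4] [ 0.5803 -0.0272  0.14  ]
knob [269.4 205.7] [0.4751 0.0077 0.174 ]
post [264.2 222.2] [0.429  0.0235 0.145 ]
c1 [218.7 139.8] [0.6902 0.1606 0.05  ]
c2 [289.  150.9] [ 0.6482 -0.0598  0.05  ]
c3 [282.6 196.6] [ 0.5054 -0.0353  0.05  ]
c4 [211.1 185.7] [0.5454 0.1872 0.05  ]
seat-pivot 0.10938972160378241 79.39569983309907
knob 0.11078391981751932 161.66221483837276
post 0.1595578666132864 161.4948652506006
0.22438646757350447 0.1449446180413695 [0.04194054 0.22043203 0.        ] [0.04005687 0.22245746 0.        ]
[(280, 166, array([ 0.591, -0.027,  0.131])), (282, 168, array([ 0.585, -0.032,  0.136])), (279, 172, array([ 0.574, -0.023,  0.132]))]
[205 282  24  18 243] [216.54320988 291.72016461] [[0.576, 0.34, 0.012], [0.599, 0.375, 0.021], [0.624, 0.388, 0.023]]
[250 290  17  13 120] [257.76666667 296.74166667] [[0.494, 0.353, 0.009], [0.511, 0.378, 0.014], [0.528, 0.387, 0.016]]
[207 299  21   6  32] [216.625   302.03125] [[0.578, 0.375, -0.0], [0.598, 0.385, 0.004], [0.618, 0.389, 0.007]]
[241 315  13  10  65] [246.76923077 320.18461538] [[0.521, 0.427, 0.006], [0.532, 0.444, 0.01], [0.543, 0.45, 0.011]]
[103 356  16  21  72] [109.93055556 366.43055556] [[0.736, 0.585, 0.045], [0.741, 0.607, 0.052], [0.744, 0.625, 0.06]]
[202 365  39  19 376] [221.40957447 373.47606383] [[0.537, 0.561, 0.007], [0.568, 0.577, 0.018], [0.596, 0.597, 0.02]]
disc proj [[257.66321814 292.5881383 ]] seat proj [[228.43311671 213.76520922]]
```

```bash
cat >> h.py <<'E'
def yaw_pose(psi):
    """tool down (x=-Z), tool y (jaw) at heading psi in world; z = x cross y"""
    x=np.array([0,0,-1.]); y=np.array([np.cos(psi),np.sin(psi),0]); z=np.cross(x,y)
    return R.from_matrix(np.c_[x,y,z])
def plan(pos,q,tp,psi):
    """body-frame shift needed (units of 60mm) and rotvec (units of 4deg)"""
    r=rot(q); t=yaw_pose(psi)
    dp=r.inv().apply(np.array(tp)-pos); dr=(r.inv()*t).as_rotvec()
    return dp/0.06, np.degrees(dr)/4
def jaw(q):
    y=rot(q).as_matrix()[:,1]; return np.arctan2(y[1],y[0])
def show():
    from rig import readout
    s=readout.get_state()
    print("t%.2f"%s["clock"],"pos",s["position"].round(4),"q",s["qpos"].round(3),"jaw",round(np.degrees(jaw(s["ee_rot"])),1),"F",s["contact_force"].round(2),"M",s["moment"].round(3),"w",round(s["width"],4))
    return s
E
python3 - <<'E'
from h import *
s=show(); print(rot(s["ee_rot"]).as_matrix().round(3), s["qpos"][0]-s["qpos"][5], s["qpos"][0]+s["qpos"][5])
print(plan(s["position"],s["ee_rot"],[0.512,0.3636,0.15],jaw(s["ee_rot"])))
E
```

```text
t0.15 pos [0.2114 0.5343 0.2306] q [ 1.073  0.276  1.506 -0.     1.361 -0.121] jaw 68.4 F [ 0.53 -0.26 -0.88] M [ 0.007 -0.027 -0.031] w 0.0854
[[-0.001  0.368  0.93 ]
 [-0.001  0.93  -0.368]
 [-1.    -0.001 -0.   ]] 1.1939653583273486 0.9520344060851222
(array([ 1.34411276, -0.80014197,  5.70585524]), array([-1.63093530e-06, -2.32464425e-03,  2.00989235e-02]))
```

Request:
carry_out(deltas=[0.24, -0.114, 0.815, 0, 0, 0, 0.4, 0.24, -0.114, 0.815, 0, 0, 0, 0.4, 0.24, -0.114, 0.815, 0, 0, 0, 0.4, 0.24, -0.114, 0.815, 0, 0, 0, 0.4, 0.24, -0.114, 0.815, 0, 0, 0, 0.4, 0.24, -0.114, 0.815, 0, 0, 0, 0.4, 0.24, -0.114, 0.815, 0, 0, 0, 0.4, 0, 0, 0, 0.95, 0, 0, 0.4, 0, 0, 0, 0.95, 0, 0, 0.4, 0, 0, 0, 0.95, 0, 0, 0.4], newtons=30)

```text
clock: 1.4
position: [0.5123, 0.3638, 0.1299]
ee_rot: [0.677, 0.201, 0.678, -0.202]
contact_force: [-0.1, 0.0, 0.3]
width: 0.0598
```

Request:
carry_out(deltas=[0, 0, 0, 0.95, 0, 0, 0.4, 0, 0, 0, 0.95, 0, 0, 0.4, 0, 0, 0, 0.95, 0, 0, 0.4, 0, 0, 0, 0.95, 0, 0, 0.4, 0, 0, 0, 0.95, 0, 0, 0.4, 0, 0, 0, 0, 0, 0, 0.4])

```text
clock: 2.15
position: [0.5121, 0.3641, 0.1302]
ee_rot: [0.636, 0.309, 0.636, -0.31]
contact_force: [0.3, -0.0, -0.1]
width: 0.0592
```

Run:
```python
from h import *
from rig import eyes
d=eyes.get_image("wrist"); np.savez("d_wrist.npz",**{k:np.array(v) for k,v in d.items()}); cv2.imwrite("pics/d_wrist.png",d["color"][:,:,::-1])
s=show(); print(plan(s["position"],s["ee_rot"],[0.512,0.3636,0.13],np.radians(38)))
print(d["origin"],rot(d["orientation"]).as_matrix()[:,2], w2p(d,[0.512,0.3636,0.016]))
```

```text
t2.20 pos [0.5121 0.3641 0.1302] q [ 0.507  0.423  1.539  0.     1.18  -0.157] jaw 38.1 F [-0.18  0.08 -0.23] M [0.071 0.052 0.05 ] w 0.0598
(array([ 0.00389911, -0.00659335,  0.00602032]), array([ 0.01890212, -0.00178649,  0.00777329]))
[0.46484032 0.42414111 0.27302644] [ 0.18323763 -0.23570308 -0.95439406] [[258.66167521 182.53823375]]
```

View pics/d_wrist.png

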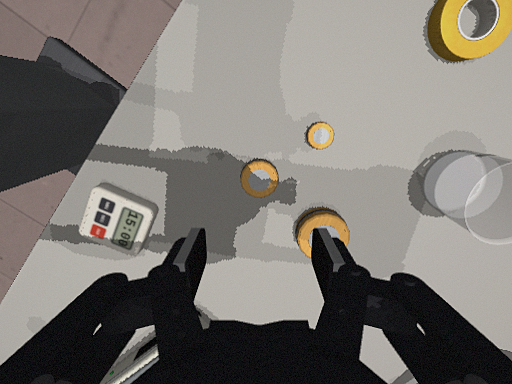

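Run:
```python
from h import *
d=load("d_wrist.npz"); c=d["color"][:,:,::-1]
cv2.imwrite("pics/d2.png",cv2.resize(c[140:220,215:305],None,fx=7,fy=7,interpolation=cv2.INTER_CUBIC))
C=cloud(d)
hsv=cv2.cvtColor(d["color"],cv2.COLOR_RGB2HSV)
m=((hsv[...,0]>8)&(hsv[...,0]<32)&(hsv[...,1]>110)&(hsv[...,2]>50)).astype(np.uint8)
m[:150]=0;m[205:]=0;m[:,:235]=0;m[:,285:]=0
cn=max(cv2.findContours(m,0,1)[0],key=len)
e=cv2.fitEllipse(cv2.convexHull(cn)); print(e)
print(p2w(d,e[0],z=0.013),p2w(d,e[0],z=0.016),p2w(d,(259,178),z=.016))
# depth-based: points higher than 8mm near the disc
X=C[150:210,230:290].reshape(-1,3); X=X[(X[:,2]>0.012)&(X[:,2]<0.03)]; print(len(X),X.mean(0),np.percentile(X,[3,97],axis=0))
```

```text
((259.0516662597656, 178.1433563232422), (37.46503448486328, 37.939022064208984), 51.11510467529297)
[[0.51005607 0.36670475 0.013     ]] [[0.5095344  0.36736741 0.016     ]] [[0.50940482 0.36745083 0.016     ]]
1108 [0.50996789 0.36658224 0.01622322] [[0.49419101 0.35020678 0.01445286]
 [0.52622192 0.38263795 0.01763188]]
```

View pics/d2.png

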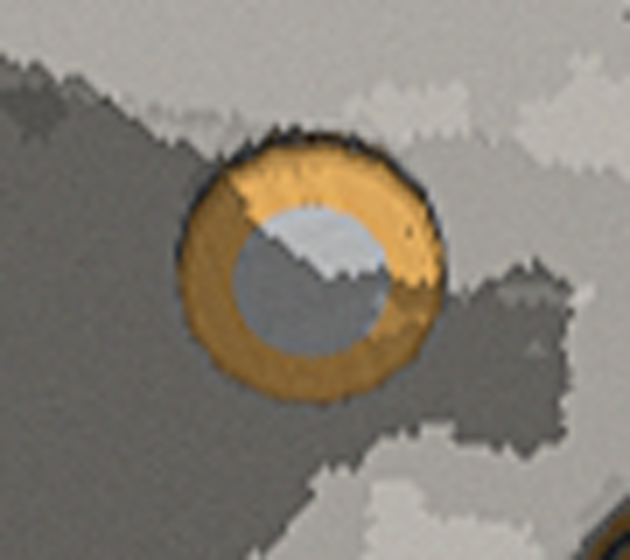

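Request:
carry_out(deltas=[0.6, 0, -0.023, 0, 0, 0, 0.4, 0.6, 0, 0, 0, 0, 0, 0.4, 0.6, 0, 0, 0, 0, 0, 0.4, 0.15, 0, 0, 0, 0, 0, 0.4, 0.15, 0, 0, 0, 0, 0, 0.4, 0, 0, 0, 0, 0, 0, -0.3, 0, 0, 0, 0, 0, 0, -0.4, 0, 0, 0, 0, 0, 0, -0.5, 0, 0, 0, 0, 0, 0, -0.5, 0, 0, 0, 0, 0, 0, -0.5], newtons=20)

```text
clock: 3.45
position: [0.5121, 0.3657, 0.0055]
ee_rot: [0.636, 0.311, 0.635, -0.309]
contact_force: [-0.2, -0.6, 6.5]
width: 0.0372
```

Run:
```python
from h import *
show()
```

```text
t3.45 pos [0.5121 0.3657 0.0055] q [ 0.51   0.547  1.679  0.     0.913 -0.154] jaw 38.0 F [-0.18 -0.58  6.45] M [-0.045  0.055  0.01 ] w 0.0372
```

Request:
carry_out(deltas=[0, 0, 0, 0, 0, 0, 0.3, -0.06, 0, 0, 0, 0, 0, 0.4, 0, 0, 0, 0, 0, 0, 0.4, 0, 0, 0, 1, 0, 0, 0.4, 0, 0, 0, 1, 0, 0, 0.4, 0, 0, 0, 1, 0, 0, 0.4, 0, 0, 0, 1, 0, 0, 0.4, 0, 0, 0, 1, 0, 0, 0.4, 0, 0, 0, 1, 0, 0, 0.4, 0, 0, 0, 1, 0, 0, 0.4])

```text
clock: 4.7
position: [0.5113, 0.3653, 0.0079]
ee_rot: [0.541, 0.455, 0.541, -0.455]
contact_force: [0.5, 0.2, -0.5]
width: 0.0601
```

Run:
```python
from h import *
show()
```

```text
t4.70 pos [0.5113 0.3653 0.0079] q [0.51  0.544 1.677 0.    0.921 0.337] jaw 9.9 F [ 0.47  0.2  -0.48] M [-0.005 -0.015 -0.018] w 0.0601
```

Request:
carry_out(deltas=[0, 0, 0, 1, 0, 0, 0.4, 0, 0, 0, 1, 0, 0, 0.4, 0, 0, 0, 1, 0, 0, 0.4, 0, 0, 0, 1, 0, 0, 0.4, 0, 0, 0, 1, 0, 0, 0.4, 0, 0, 0, 1, 0, 0, 0.4, 0, 0, 0, 1, 0, 0, 0.4, 0, 0, 0, 1, 0, 0, 0.4, 0, 0, 0, 1, 0, 0, 0.4, 0, 0, 0, 1, 0, 0, 0.4])

```text
clock: 5.95
position: [0.5113, 0.3653, 0.0079]
ee_rot: [-0.353, -0.613, -0.353, 0.613]
contact_force: [-0.8, -0.1, -1.0]
width: 0.0595
```

Request:
carry_out(deltas=[0, 0, 0, 1, 0, 0, 0.4, 0, 0, 0, 1, 0, 0, 0.4, 0, 0, 0, 1, 0, 0, 0.4, 0, 0, 0, 1, 0, 0, 0.4, 0, 0, 0, 1, 0, 0, 0.4, 0, 0, 0, 0, 0, 0, -0.3, 0, 0, 0, 0, 0, 0, -0.4, 0, 0, 0, 0, 0, 0, -0.5, 0, 0, 0, 0, 0, 0, -0.5, 0, 0, 0, 0, 0, 0, -0.5])

```text
clock: 7.2
position: [0.5113, 0.3654, 0.0083]
ee_rot: [-0.242, -0.664, -0.242, 0.664]
contact_force: [-1.7, -0.2, 2.6]
width: 0.0363
```

Run:
```python
from h import *
show()
```

```text
t7.20 pos [0.5113 0.3654 0.0083] q [0.51  0.544 1.677 0.    0.921 1.382] jaw -50.0 F [-1.66 -0.23  2.6 ] M [0.06  0.241 0.025] w 0.0363
```

Request:
carry_out(deltas=[0, 0, 0, 0, 0, 0, -0.6, -0.8, 0, 0, 0, 0, 0, -0.6, -0.8, 0, 0, 0, 0, 0, -0.6, -0.204, 0.652, 0.272, 0, 0, 0, -0.6, -0.204, 0.652, 0.272, 0, 0, 0, -0.6, -0.204, 0.652, 0.272, 0, 0, 0, -0.6, -0.204, 0.652, 0.272, 0, 0, 0, -0.6, -0.204, 0.652, 0.272, 0, 0, 0, -0.6, -0.204, 0.652, 0.272, 0, 0, 0, -0.6, -0.204, 0.652, 0.272, 0, 0, 0, -0.6], newtons=40)

```text
clock: 8.45
position: [0.6001, 0.0805, 0.1893]
ee_rot: [-0.242, -0.664, -0.242, 0.665]
contact_force: [0.2, 0.8, -2.5]
width: 0.0354
```

Request:
carry_out(deltas=[0, 0, 0, 0, 0, 0, -0.6, 0, 0, 0, 0, 0, 0, -0.6])

```text
clock: 8.7
position: [0.5994, 0.0822, 0.1889]
ee_rot: [-0.241, -0.664, -0.242, 0.665]
contact_force: [-0.0, -0.3, -3.7]
width: 0.0351
```

Run:
```python
from h import *
from rig import eyes
d=eyes.get_image("wrist"); np.savez("e_wrist.npz",**{k:np.array(v) for k,v in d.items()}); cv2.imwrite("pics/e_wrist.png",d["color"][:,:,::-1])
s=show(); print(w2p(d,[[0.5998,0.0822,0.057]]))
```

```text
t8.75 pos [0.5992 0.0827 0.1888] q [2.200e-02 3.470e-01 1.507e+00 1.000e-03 1.290e+00 8.940e-01] jaw -50.0 F [-0.31 -0.12 -1.81] M [-0.015  0.036  0.001] w 0.0347
[[259.01134681 176.49007074]]
```

View pics/e_wrist.png

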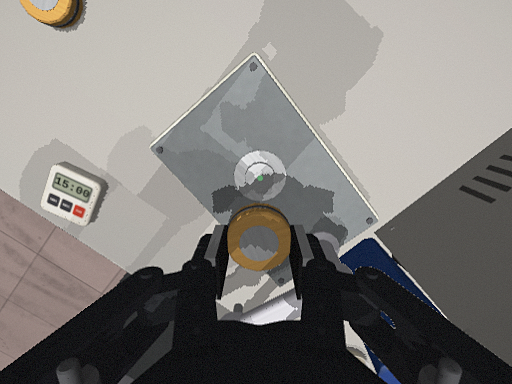

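Run:
```python
from h import *
d=load("e_wrist.npz"); c=d["color"][:,:,::-1]
g=cv2.resize(c[140:215,215:305],None,fx=7,fy=7,interpolation=cv2.INTER_CUBIC)
cv2.imwrite("pics/e2.png",g)
C=cloud(d); sub=C[140:205,220:300]; m=(sub[...,2]>0.0535)&(sub[...,2]<0.065)
print(m.sum(), sub[m].mean(0), np.percentile(sub[m],[2,98],axis=0))
```

```text
706 [0.59961234 0.08131062 0.05729143] [[0.58529896 0.06682461 0.05529726]
 [0.61369368 0.09528124 0.05869454]]
```

View pics/e2.png

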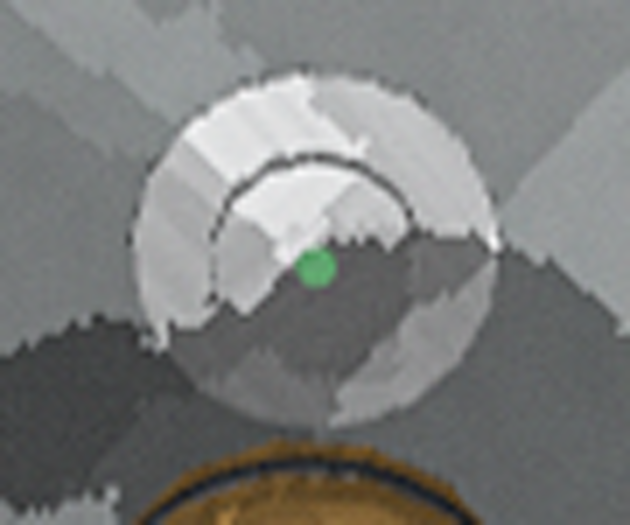

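Run:
```python
from h import *
d=load("e_wrist.npz"); f=lambda x,y:((x+.5)/7-.5+215,(y+.5)/7-.5+140)
print("dot",p2w(d,f(315.5,267),z=.057),"ring on lid",p2w(d,f(316,250),z=.05))
# sanity of held disc: top z= ? 
C=cloud(d); sub=C[205:275,225:295]; s=sub[...,2]; m=(s>0.19)&(s<0.23); print(np.median(s[m]),sub[m].mean(0))
X=sub[m]; A=np.c_[X[:,:2],np.ones(len(X))]; co=np.linalg.lstsq(A,X[:,2],rcond=None)[0]; print("tilt",co)
w=load("d_wrist.npz")
# bias in tool frame
b=np.array([.5097-.5113,.3671-.3654,0]); t=yaw_pose(np.radians(38)).inv().apply(b); print(t, yaw_pose(np.radians(-50)).apply(t))
```

```text
dot [[0.59920781 0.08084132 0.057     ]] ring on lid [[0.59982125 0.08123976 0.05      ]]
0.1967652052856773 [0.60175382 0.08349202 0.19709374]
tilt [-0.02098281 -0.08675388  0.21696348]
[ 0.         -0.00021419 -0.00232468] [1.64312521e-03 1.65835447e-03 3.22613692e-20]
```

Run:
```python
from h import *
from rig import eyes
d=load("e_wrist.npz"); C=cloud(d)
# gray centre + brass face of the disc
v,u=np.mgrid[0:384,0:512]; m=((u-260)**2/24**2+(v-242)**2/24**2<1)&np.isfinite(C[...,2])&(C[...,2]>.18)&(C[...,2]<.23)
X=C[m]
for _ in range(5):
    A=np.c_[X[:,:2]-[.6,.083],np.ones(len(X))]; co=np.linalg.lstsq(A,X[:,2],rcond=None)[0]; r=X[:,2]-A@co; X=X[abs(r)<2.5*r.std()]
print(co,r.std(),len(X))
s=eyes.get_image("side"); np.savez("e_side.npz",**{k:np.array(v) for k,v in s.items()})
cv2.imwrite("pics/e_side.png",cv2.resize(s["color"][110:270,170:310,::-1],None,fx=5,fy=3.7*5/3.7/1.35))
cv2.imwrite("pics/e3.png",cv2.resize(d["color"][190:290,200:320,::-1],None,fx=6,fy=6))
```

```text
[-0.00251658  0.00300451  0.19689618] 0.0005488728294068483 1756
```

View pics/e_side.png

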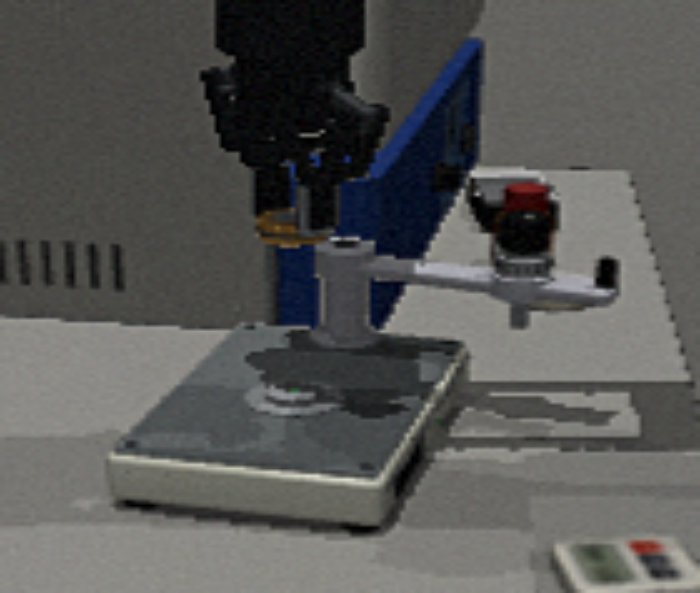

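View pics/e3.png

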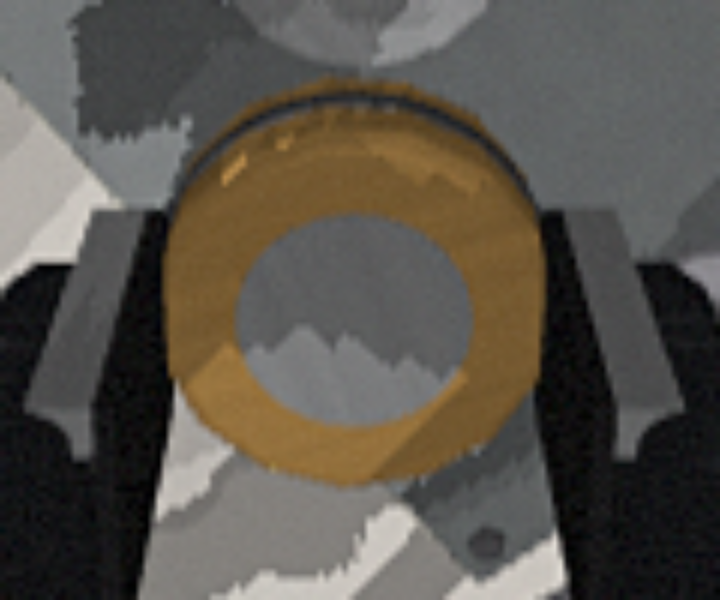

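Run:
```python
from h import *
d=load("e_wrist.npz"); f=lambda x,y:((x+.5)/6-.5+200,(y+.5)/6-.5+190)
h=p2w(d,f(355,320),z=.1968)[0]; T=yaw_pose(np.radians(-50))
print("held",h, "bias tool",T.inv().apply(h-[.5992,.0827,.1968]))
# depth cam axis of disc measurement: bias at range
M=rot(d["orientation"]).as_matrix()
print("range held",(h-d["origin"])@M[:,2],"seat",(np.array([.5994,.0812,.057])-d["origin"])@M[:,2])
```

```text
held [0.60008075 0.08256679 0.1968    ] bias tool [-1.22228360e-20  6.68177151e-04 -5.89067859e-04]
range held 0.15132131963066367 seat 0.28508778103007404
```

Request:
carry_out(deltas=[0.5, 0.018, 0.028, 0, 0, 0, -0.6, 0.5, 0, 0, 0, 0, 0, -0.6, 0.5, 0, 0, 0, 0, 0, -0.6, 0.3, 0, 0, 0, 0, 0, -0.6, 0.1, 0, 0, 0, 0, 0, -0.6, 0.1, 0, 0, 0, 0, 0, -0.6, 0, 0, 0, 0, 0, 0, -0.6, 0, 0, 0, 0, 0, 0, -0.6])

```text
clock: 9.8
position: [0.5999, 0.0803, 0.0705]
ee_rot: [0.242, 0.665, 0.242, -0.664]
contact_force: [0.3, -0.1, -1.2]
width: 0.0348
```

Run:
```python
from h import *
show()
```

```text
t9.80 pos [0.5999 0.0803 0.0705] q [0.018 0.446 1.669 0.    1.025 0.89 ] jaw -50.0 F [ 0.27 -0.1  -1.16] M [-0.012 -0.001 -0.048] w 0.0348
```

Request:
carry_out(deltas=[0.03, -0.02, 0.011, 0, 0, 0, -0.6, 0.03, 0, 0, 0, 0, 0, -0.6, 0, 0, 0, 0, 0, 0, -0.6])

```text
clock: 10.18
position: [0.598, 0.0807, 0.0661]
ee_rot: [-0.242, -0.664, -0.242, 0.665]
contact_force: [0.1, -0.2, -1.6]
width: 0.0348
```

Request:
carry_out(deltas=[0.015, 0, 0, 0, 0, 0, -0.6, 0.015, 0, 0, 0, 0, 0, -0.6, 0, 0, 0, 0, 0, 0, -0.6])

```text
clock: 10.55
position: [0.5983, 0.0807, 0.0654]
ee_rot: [0.242, 0.665, 0.242, -0.664]
contact_force: [-1.8, -0.2, 4.4]
width: 0.0351
```

Request:
carry_out(deltas=[0, 0, 0, 0, 0, 0, 0.0, 0, 0, 0, 0, 0, 0, 0.3, 0, 0, 0, 0, 0, 0, 0.3, -0.3, 0, 0, 0, 0, 0, 0.3, -0.6, 0, 0, 0, 0, 0, 0.3, -0.6, 0, 0, 0, 0, 0, 0.3, -0.55, 0, 0, 0, 0, 0, 0.3, 0, 0, 0, 0, 0, 0, 0.3, 0, 0, 0, 0, 0, 0, 0.3])

```text
clock: 11.68
position: [0.5975, 0.0807, 0.1865]
ee_rot: [-0.242, -0.664, -0.242, 0.665]
contact_force: [-0.3, -0.1, -0.1]
width: 0.0558
```

Run:
```python
from h import *
from rig import eyes
d=eyes.get_image("wrist"); np.savez("f_wrist.npz",**{k:np.array(v) for k,v in d.items()})
t=eyes.get_image("top"); np.savez("f_top.npz",**{k:np.array(v) for k,v in t.items()})
cv2.imwrite("pics/f_w.png",cv2.resize(d["color"][130:220,205:315,::-1],None,fx=6.5,fy=6.5,interpolation=cv2.INTER_CUBIC))
cv2.imwrite("pics/f_t.png",cv2.resize(t["color"][130:240,200:300,::-1],None,fx=5,fy=5,interpolation=cv2.INTER_CUBIC))
s=show()
C=cloud(d); sub=C[140:215,215:305]; m=(sub[...,2]>0.07)&(sub[...,2]<0.08); X=sub[m]; print(len(X),X.mean(0),np.percentile(X,[2,98],axis=0))
A=np.c_[X[:,:2]-X[:,:2].mean(0),np.ones(len(X))]; print(np.linalg.lstsq(A,X[:,2],rcond=None)[0])
```

```text
t11.78 pos [0.5971 0.0807 0.1857] q [0.019 0.346 1.516 0.    1.282 0.891] jaw -50.0 F [-0.66 -0.19  0.63] M [-0.044 -0.078  0.016] w 0.0552
1104 [0.59915459 0.08149521 0.07332601] [[0.58212661 0.06469192 0.07131869]
 [0.61553307 0.09804465 0.07476675]]
[-0.00608535 -0.00556321  0.07332601]
```

View pics/f_w.png

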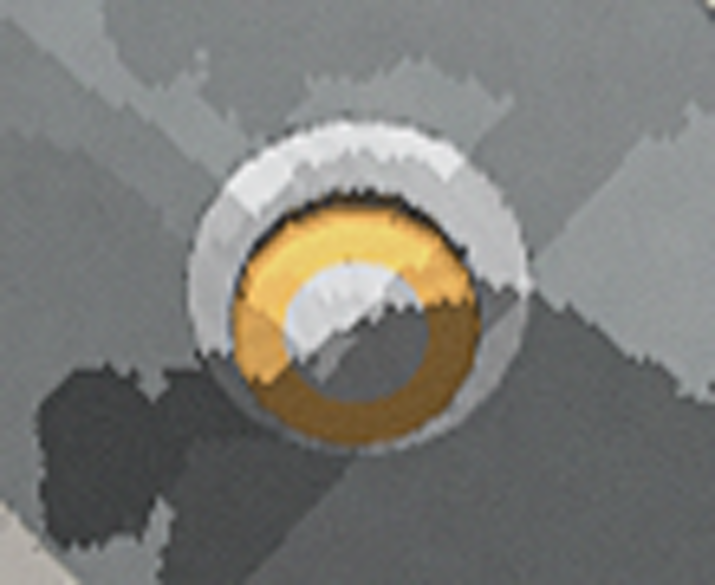

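View pics/f_t.png

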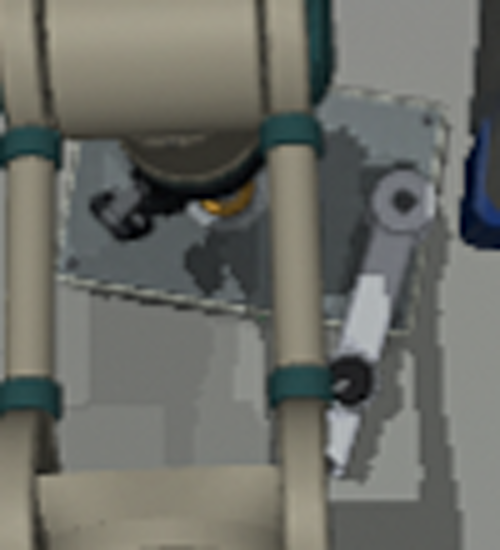

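Run:
```python
from h import *
d=load("f_wrist.npz"); f=lambda x,y:((x+.5)/6.5-.5+205,(y+.5)/6.5-.5+130)
a=p2w(d,f(356,331),z=.073)[0]; b=p2w(d,f(359,286),z=.05)[0]; print(a,b,a-b)
C=cloud(d); hsv=cv2.cvtColor(d["color"],cv2.COLOR_RGB2HSV)
```

```text
[0.59886052 0.08109491 0.073     ] [0.59988347 0.08127591 0.05      ] [-0.00102295 -0.000181    0.023     ]
```

Request:
carry_out(deltas=[-0.048, -0.218, 0.554, 0, 0, 0, 0.0, -0.048, -0.218, 0.554, 0, 0, 0, 0.0, -0.048, -0.218, 0.554, 0, 0, 0, 0.0, -0.048, -0.218, 0.554, 0, 0, 0, 0.0, -0.048, -0.218, 0.554, 0, 0, 0, 0.0, 0, 0, 0, -1, 0, 0, -0.2, 0, 0, 0, -1, 0, 0, -0.2, 0, 0, 0, -1, 0, 0, -0.2, 0, 0, 0, -1, 0, 0, -0.2, 0, 0, 0, -1, 0, 0, -0.2], newtons=25)

```text
clock: 13.02
position: [0.428, 0.024, 0.2006]
ee_rot: [-0.354, -0.611, -0.355, 0.613]
contact_force: [0.1, 0.5, 0.2]
width: 0.0339
```

Request:
carry_out(deltas=[0, 0, 0, -1, 0, 0, -0.2, 0, 0, 0, -1, 0, 0, -0.2, 0, 0, 0, -1, 0, 0, -0.2, 0, 0, 0, -1, 0, 0, -0.2, 0, 0, 0, -1, 0, 0, -0.2, 0, 0, 0, -1, 0, 0, -0.2, 0, 0, 0, -1, 0, 0, -0.2, 0, 0, 0, -1, 0, 0, -0.2, 0, 0, 0, -1, 0, 0, -0.2, 0, 0, 0, -1, 0, 0, -0.2])

```text
clock: 14.28
position: [0.428, 0.024, 0.2006]
ee_rot: [0.541, 0.453, 0.543, -0.454]
contact_force: [0.5, 0.0, 0.4]
width: 0.034
```

Request:
carry_out(deltas=[0, 0, 0, -1, 0, 0, -0.2, 0, 0, 0, -1, 0, 0, -0.2, 0, 0, 0, -1, 0, 0, -0.2, 0, 0, 0, -1, 0, 0, -0.2, 0, 0, 0, -1, 0, 0, -0.2, 0, 0, 0, -1, 0, 0, -0.2, 0, 0, 0, -1, 0, 0, -0.2, 0, 0, 0, -1, 0, 0, -0.2, 0, 0, 0, -1, 0, 0, -0.2, 0, 0, 0, -1, 0, 0, -0.2])

```text
clock: 15.52
position: [0.428, 0.024, 0.2006]
ee_rot: [0.664, 0.241, 0.666, -0.241]
contact_force: [0.4, -0.9, -0.5]
width: 0.0339
```

Request:
carry_out(deltas=[0, 0, 0, -1, 0, 0, -0.2, 0, 0, 0, -1, 0, 0, -0.2, 0, 0, 0, -1, 0, 0, -0.2, 0, 0, 0, -1, 0, 0, -0.2, 0, 0, 0, -1, 0, 0, -0.2, 0, 0, 0, -0.4, 0, 0, -0.2, 0, 0, 0, 0, 0, 0, -0.2])

```text
clock: 16.4
position: [0.4284, 0.024, 0.2012]
ee_rot: [0.698, 0.113, 0.698, -0.113]
contact_force: [-0.6, -0.7, -0.1]
width: 0.0343
```

Run:
```python
from h import *
from rig import eyes
d=eyes.get_image("wrist"); np.savez("g_wrist.npz",**{k:np.array(v) for k,v in d.items()}); cv2.imwrite("pics/g_wrist.png",d["color"][:,:,::-1])
s=show(); print(w2p(d,[[0.4279,0.0240,0.145],[0.4741,.0082,.174]]))
print(plan(s["position"],s["ee_rot"],[0.4279,0.0240,0.127],np.radians(71.5)))
```

```text
t16.45 pos [0.4285 0.024  0.2013] q [-0.107  0.076  1.839  0.     1.228 -1.356] jaw 71.6 F [-0.28 -0.55  0.71] M [ 0.048  0.038 -0.021] w 0.034
[[258.77349909 203.07839011]
 [258.23990968 279.64484658]]
(array([ 1.23904065, -0.00248413, -0.00918203]), array([ 0.01768705, -0.0124801 ,  0.00175101]))
```

View pics/g_wrist.png

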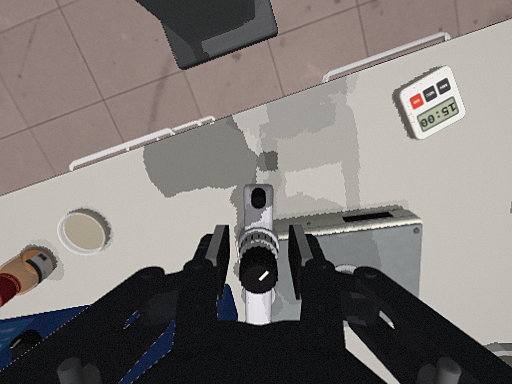

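Run:
```python
from h import *
d=load("g_wrist.npz"); C=cloud(d)
cv2.imwrite("pics/g2.png",cv2.resize(d["color"][170:300,205:315,::-1],None,fx=5,fy=4.6,interpolation=cv2.INTER_CUBIC))
for n,lo,hi in(("post",.138,.15),("knob",.168,.18)):
    s=C[170:300,205:315]; m=(s[...,2]>lo)&(s[...,2]<hi); 
    v,u=np.nonzero(m); print(n,m.sum(),s[m].mean(0),np.median(s[m],0),u.mean()+205,v.mean()+170)
for v in range(180,225,4): print(v,C[v,258].round(3))
```

```text
post 578 [0.4515942  0.01537338 0.14289607] [0.46101651 0.01888174 0.14242864] 257.9100346020761 230.4515570934256
knob 1030 [0.47166183 0.00872793 0.17323721] [0.47119578 0.00873745 0.1738223 ] 257.873786407767 276.05825242718447
180 [0.449 0.016 0.001]
184 [0.422 0.025 0.114]
188 [0.422 0.025 0.126]
192 [0.421 0.026 0.138]
196 [0.422 0.025 0.146]
200 [0.425 0.024 0.146]
204 [0.428 0.023 0.146]
208 [0.432 0.022 0.145]
212 [0.443 0.018 0.124]
216 [0.447 0.017 0.123]
220 [0.45  0.016 0.124]
224 [0.454 0.015 0.124]
```

View pics/g2.png

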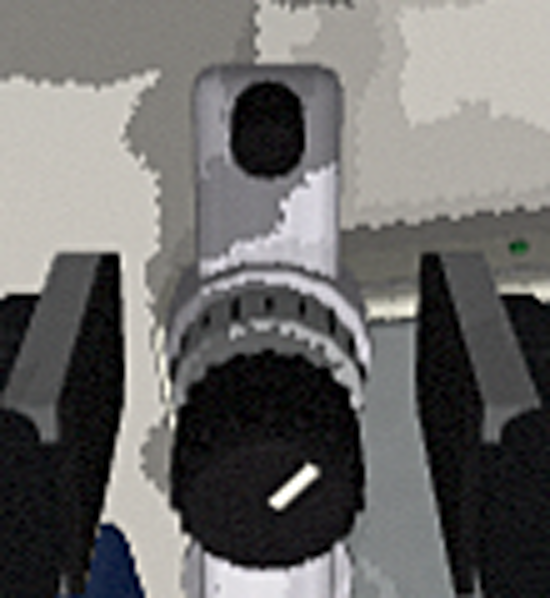

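Request:
carry_out(deltas=[0.4, 0, 0, 0, 0, 0, -0.2, 0.4, 0, 0, 0, 0, 0, -0.2, 0.3, 0, 0, 0, 0, 0, -0.2, 0.1, 0, 0, 0, 0, 0, -0.2, 0, 0, 0, 0, 0, 0, -0.5, 0, 0, 0, 0, 0, 0, -0.9, 0, 0, 0, 0, 0, 0, -0.9, 0, 0, 0, 0, 0, 0, -0.9], newtons=20)

```text
clock: 17.45
position: [0.4292, 0.0238, 0.1303]
ee_rot: [0.699, 0.113, 0.698, -0.113]
contact_force: [-0.8, 0.2, 1.4]
width: 0.0103
```

Run:
```python
from h import *
s=show()
c=np.array([0.5792,-0.0267]); v=s["position"][:2]-c; print(np.hypot(*v),np.degrees(np.arctan2(v[1],v[0])))
```

```text
t17.45 pos [0.4292 0.0238 0.1303] q [-0.107  0.145  1.956 -0.     1.039 -1.356] jaw 71.6 F [-0.78  0.2   1.4 ] M [-0.046  0.011  0.033] w 0.0103
0.15824154453142464 161.3730209708437
```

Request:
carry_out(deltas=[0, 0.184, 0.0064, 1, 0, 0, -0.9, 0, 0.184, 0.0064, 1, 0, 0, -0.9, 0, 0.184, 0.0064, 1, 0, 0, -0.9, 0, 0.184, 0.0064, 1, 0, 0, -0.9, 0, 0.184, 0.0064, 1, 0, 0, -0.9])

```text
clock: 18.08
position: [0.4555, 0.0719, 0.1304]
ee_rot: [0.668, 0.233, 0.667, -0.233]
contact_force: [-0.1, -2.6, 2.0]
width: 0.0107
```

Run:
```python
from h import *
s=show()
c=np.array([0.5792,-0.0267]); v=s["position"][:2]-c; print(np.hypot(*v),np.degrees(np.arctan2(v[1],v[0])))
```

```text
t18.07 pos [0.4555 0.0719 0.1304] q [ 0.007  0.19   1.897 -0.002  1.054 -0.892] jaw 51.5 F [-0.06 -2.64  1.98] M [-0.45  -0.036  0.05 ] w 0.0107
0.15821086568317672 141.44595220265708
```

Tracking well, with about 2.6 N at the wrist. I'll continue.

Request:
carry_out(deltas=[0, 0.184, 0.0064, 1, 0, 0, -0.9, 0, 0.184, 0.0064, 1, 0, 0, -0.9, 0, 0.184, 0.0064, 1, 0, 0, -0.9, 0, 0.184, 0.0064, 1, 0, 0, -0.9, 0, 0.184, 0.0064, 1, 0, 0, -0.9, 0, 0.184, 0.0064, 1, 0, 0, -0.9, 0, 0.184, 0.0064, 1, 0, 0, -0.9, 0, 0.184, 0.0064, 1, 0, 0, -0.9, 0, 0.184, 0.0064, 1, 0, 0, -0.9, 0, 0.184, 0.0064, 1, 0, 0, -0.9])

```text
clock: 19.32
position: [0.5472, 0.1282, 0.1304]
ee_rot: [0.548, 0.447, 0.547, -0.448]
contact_force: [-0.6, -3.7, 3.6]
width: 0.0105
```

Request:
carry_out(deltas=[0, 0.184, 0.0064, 1, 0, 0, -0.9, 0, 0.184, 0.0064, 1, 0, 0, -0.9, 0, 0.184, 0.0064, 1, 0, 0, -0.9, 0, 0.092, 0.0016, 0.5, 0, 0, -0.9])

```text
clock: 19.82
position: [0.5857, 0.1313, 0.1303]
ee_rot: [-0.49, -0.51, -0.489, 0.511]
contact_force: [-1.6, -4.1, 4.0]
width: 0.0105
```

Run:
```python
from h import *
s=show()
c=np.array([0.5792,-0.0267]); v=s["position"][:2]-c; print(np.hypot(*v),np.degrees(np.arctan2(v[1],v[0])))
```

```text
t19.82 pos [0.5857 0.1313 0.1303] q [ 0.106  0.384  1.604 -0.002  1.154  0.149] jaw -2.4 F [-1.59 -4.07  4.01] M [-0.596  0.372  0.005] w 0.0105
0.15811401794087349 87.64467421460438
```

Request:
carry_out(deltas=[0, 0.15, 0.0064, 0.8, 0, 0, -0.9, 0, 0.09, 0.002, 0.5, 0, 0, -0.9, 0, 0.04, 0, 0.2, 0, 0, -0.9])

```text
clock: 20.2
position: [0.6022, 0.1297, 0.1303]
ee_rot: [-0.462, -0.535, -0.462, 0.536]
contact_force: [-2.7, -3.4, 5.1]
width: 0.0107
```

Request:
carry_out(deltas=[0, 0.03, 0, 0.15, 0, 0, -0.9, 0, 0.03, 0, 0.15, 0, 0, -0.9])

```text
clock: 20.45
position: [0.6054, 0.1292, 0.1303]
ee_rot: [-0.457, -0.54, -0.456, 0.54]
contact_force: [-3.3, -3.7, 5.0]
width: 0.0107
```

Run:
```python
from h import *
s=show()
c=np.array([0.5792,-0.0267]); v=s["position"][:2]-c; print(np.hypot(*v),np.degrees(np.arctan2(v[1],v[0])))
```

```text
t20.45 pos [0.6054 0.1292 0.1303] q [ 9.900e-02  4.100e-01  1.560e+00 -1.000e-03  1.172e+00  2.660e-01] jaw -9.6 F [-3.25 -3.66  5.03] M [-0.562  0.406 -0.022] w 0.0107
0.15812335831635516 80.44777467469974
```

Request:
carry_out(deltas=[0, 0.03, 0, 0.1, 0, 0, -0.9, 0, 0.02, 0, 0, 0, 0, -0.9])

```text
clock: 20.7
position: [0.6083, 0.1287, 0.1304]
ee_rot: [-0.455, -0.541, -0.454, 0.542]
contact_force: [-3.1, -3.1, 5.7]
width: 0.0106
```

Request:
carry_out(deltas=[0, 0.02, 0, 0, 0, 0, -0.9, 0, 0.02, 0, 0, 0, 0, -0.9])

```text
clock: 20.95
position: [0.6091, 0.1286, 0.1303]
ee_rot: [-0.454, -0.54, -0.455, 0.543]
contact_force: [-6.6, -2.9, 8.8]
width: 0.0105
```

Request:
carry_out(deltas=[0, 0.02, 0, 0, 0, 0, -0.9, 0, 0.02, 0, 0, 0, 0, -0.9])

```text
clock: 21.2
position: [0.6092, 0.1286, 0.1303]
ee_rot: [-0.453, -0.539, -0.456, 0.544]
contact_force: [-11.0, -1.1, 11.3]
width: 0.0107
```

Request:
carry_out(deltas=[0, 0.0, 0, 0, 0, 0, -0.9])

```text
clock: 21.32
position: [0.6091, 0.1285, 0.1303]
ee_rot: [-0.453, -0.539, -0.456, 0.544]
contact_force: [-9.3, -2.2, 9.5]
width: 0.0106
```

Run:
```python
from h import *
s=show()
c=np.array([0.5792,-0.0267]); v=s["position"][:2]-c; print(np.hypot(*v),np.degrees(np.arctan2(v[1],v[0])))
```

```text
t21.32 pos [0.6091 0.1285 0.1303] q [9.600e-02 4.190e-01 1.546e+00 1.000e-03 1.185e+00 2.700e-01] jaw -10.0 F [-9.29 -2.23  9.54] M [-0.313  1.597  0.023] w 0.0106
0.15809569378936342 79.09413766185173
```

Request:
carry_out(deltas=[0, 0, 0, 0, 0, 0, -0.3, 0, 0, 0, 0, 0, 0, -0.2, -0.4, 0, 0, 0, 0, 0, -0.2, -0.4, 0, 0, 0, 0, 0, 0.1, -0.4, 0, 0, 0, 0, 0, 0.1, 0, -0.009, 0.4, 0, 0, 0, 0.1, 0, -0.008, 0.4, 0, 0, 0, 0.1, 0, 0, 0, -1, 0, 0, 0.1, 0, 0, 0, -1, 0, 0, 0.1, 0, 0, 0, -1, 0, 0, 0.1], newtons=35)

```text
clock: 22.58
position: [0.6033, 0.0799, 0.2001]
ee_rot: [0.509, 0.49, 0.509, -0.491]
contact_force: [-0.1, 0.7, 0.2]
width: 0.0468
```

Request:
carry_out(deltas=[0, 0, 0, -1, 0, 0, 0.1, 0, 0, 0, -1, 0, 0, 0.1, 0, 0, 0, -1, 0, 0, 0.1, 0, 0, 0, -1, 0, 0, 0.1, 0, 0, 0, -1, 0, 0, 0.1, 0, 0, 0, -1, 0, 0, 0.1, 0, 0, 0, -1, 0, 0, 0.1, 0, 0, 0, -1, 0, 0, 0.1, 0, 0, 0, -1, 0, 0, 0.1, 0, 0, 0, -1, 0, 0, 0.1])

```text
clock: 23.82
position: [0.6033, 0.08, 0.2001]
ee_rot: [0.646, 0.287, 0.647, -0.288]
contact_force: [0.8, -0.1, -0.3]
width: 0.0468
```

Request:
carry_out(deltas=[0, 0, 0, -1, 0, 0, 0.1, 0, 0, 0, -1, 0, 0, 0.1, 0, 0, 0, -1, 0, 0, 0.1, 0, 0, 0, -1, 0, 0, 0.1, 0, 0, 0, -1, 0, 0, 0.1, 0, 0, 0, -1, 0, 0, 0.1, 0, 0, 0, -1, 0, 0, 0.1, 0, 0, 0, -1, 0, 0, 0.1, 0, 0, 0, -1, 0, 0, 0.1, 0, 0, 0, -1, 0, 0, 0.1])

```text
clock: 25.08
position: [0.6033, 0.08, 0.2001]
ee_rot: [0.705, 0.048, 0.706, -0.049]
contact_force: [0.8, -0.4, -0.2]
width: 0.0472
```

Request:
carry_out(deltas=[0, 0, 0, -1, 0, 0, 0.1, 0, 0, 0, -1, 0, 0, 0.1, 0, 0, 0, -1, 0, 0, 0.1, 0, 0, 0, -1, 0, 0, 0.1, 0, 0, 0, 0, 0, 0, 0.1])

```text
clock: 25.7
position: [0.6034, 0.0802, 0.2004]
ee_rot: [0.705, -0.049, 0.706, 0.049]
contact_force: [1.0, -0.4, 0.2]
width: 0.0472
```

Run:
```python
from h import *
from rig import eyes
d=eyes.get_image("wrist"); np.savez("i_wrist.npz",**{k:np.array(v) for k,v in d.items()}); cv2.imwrite("pics/i_wrist.png",d["color"][:,:,::-1])
t=eyes.get_image("side"); np.savez("i_side.npz",**{k:np.array(v) for k,v in t.items()}); cv2.imwrite("pics/i_side.png",cv2.resize(t["color"][110:270,170:310,::-1],None,fx=5,fy=3.7))
s=show(); C=cloud(d); S=C[170:330,190:330]; m=(S[...,2]>.169)&(S[...,2]<.179); v,u=np.nonzero(m); print(m.sum(),S[m].mean(0),u.mean()+190,v.mean()+170,np.percentile(S[m],[2,98],axis=0))
print(plan(s["position"],s["ee_rot"],[0.5997,0.0810,0.149],jaw(s["ee_rot"])))
```

```text
t25.80 pos [0.6037 0.0806 0.2009] q [ 0.019  0.345  1.479 -0.     1.319 -1.69 ] jaw 97.9 F [-0.49 -0.17  1.08] M [ 0.008  0.026 -0.04 ] w 0.0469
1283 [0.59808552 0.08071047 0.17356804] 260.58924395946997 212.22135619641466 [[0.58633323 0.0682291  0.16979671]
 [0.61084518 0.09346186 0.17533565]]
(array([ 0.8644962 ,  0.01488992, -0.0636142 ]), array([ 3.87811184e-07, -2.01160900e-02, -5.52292730e-04]))
```

View pics/i_wrist.png

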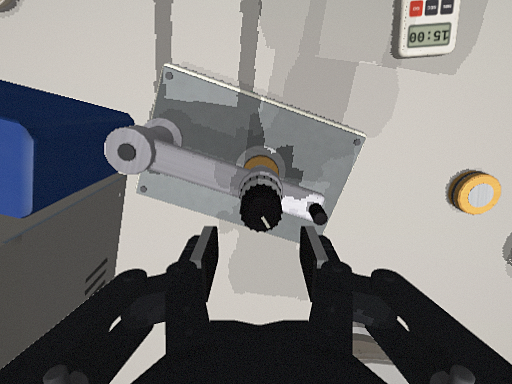

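View pics/i_side.png

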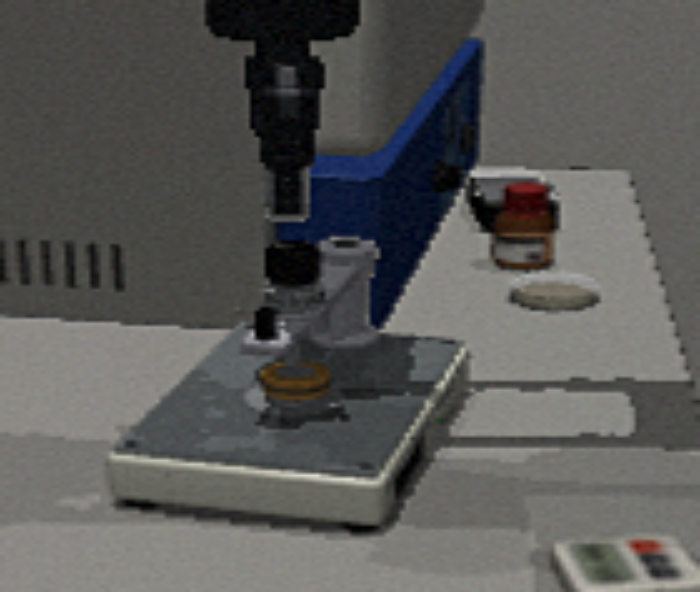

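Request:
carry_out(deltas=[0, 0.015, -0.07, 0, 0, 0, 0.1, 0.3, 0, 0, 0, 0, 0, 0.1, 0.3, 0, 0, 0, 0, 0, 0.1, 0.2, 0, 0, 0, 0, 0, 0.1, 0.04, 0, 0, 0, 0, 0, 0.1, 0, 0, 0, 0, 0, 0, 0.1])

```text
clock: 26.55
position: [0.6001, 0.0818, 0.1517]
ee_rot: [0.706, -0.049, 0.705, 0.049]
contact_force: [-0.3, -0.1, -0.7]
width: 0.047
```

Run:
```python
from h import *
s=show()
print(plan(s["position"],s["ee_rot"],[0.5995,0.0810,0.149],jaw(s["ee_rot"])))
```

```text
t26.55 pos [0.6001 0.0818 0.1517] q [ 0.021  0.374  1.563  0.     1.205 -1.69 ] jaw 98.0 F [-0.27 -0.08 -0.66] M [ 0.008  0.018 -0.009] w 0.047
(array([ 0.04417829, -0.01148453, -0.01191866]), array([-9.81049168e-08,  7.72200745e-03, -3.63959602e-04]))
```

Request:
carry_out(deltas=[0.02, -0.011, -0.012, 0, 0, 0, 0.1, 0, 0, 0, 0, 0, 0, -0.2, 0, 0, 0, 0, 0, 0, -0.5, 0, 0, 0, 0, 0, 0, -0.7, 0, 0, 0, 0, 0, 0, -0.7], newtons=35)

```text
clock: 27.18
position: [0.5994, 0.0811, 0.1507]
ee_rot: [0.706, -0.049, 0.705, 0.049]
contact_force: [-1.0, 0.6, 3.8]
width: 0.0264
```

Run:
```python
from h import *
s=show()
```

```text
t27.18 pos [0.5994 0.0811 0.1507] q [ 0.019  0.373  1.566  0.     1.202 -1.691] jaw 98.0 F [-1.04  0.6   3.85] M [ 0.086  0.134 -0.047] w 0.0264
```

Request:
carry_out(deltas=[0, 0, 0, 1, 0, 0, -0.7, 0, 0, 0, 1, 0, 0, -0.7, 0, 0, 0, 1, 0, 0, -0.7, 0, 0, 0, 1, 0, 0, -0.7, 0, 0, 0, 1, 0, 0, -0.7])

```text
clock: 27.8
position: [0.5994, 0.0812, 0.1507]
ee_rot: [0.703, 0.075, 0.703, -0.074]
contact_force: [-0.4, 1.2, 4.7]
width: 0.0268
```

Run:
```python
from h import *
s=show()
```

```text
t27.80 pos [0.5994 0.0812 0.1507] q [ 0.019  0.373  1.566  0.     1.202 -1.34 ] jaw 77.9 F [-0.38  1.23  4.72] M [0.128 0.169 0.076] w 0.0268
```

Request:
carry_out(deltas=[0, 0, 0, 1, 0, 0, -0.7, 0, 0, 0, 1, 0, 0, -0.7, 0, 0, 0, 1, 0, 0, -0.7, 0, 0, 0, 1, 0, 0, -0.7, 0, 0, 0, 1, 0, 0, -0.7])

```text
clock: 28.42
position: [0.5995, 0.0814, 0.1507]
ee_rot: [0.68, 0.196, 0.679, -0.195]
contact_force: [-0.3, -0.2, 2.6]
width: 0.0266
```

Run:
```python
from h import *
s=show()
```

```text
t28.43 pos [0.5995 0.0814 0.1507] q [ 2.000e-02  3.730e-01  1.566e+00  1.000e-03  1.202e+00 -9.910e-01] jaw 57.9 F [-0.29 -0.16  2.62] M [0.16  0.099 0.101] w 0.0266
```

Request:
carry_out(deltas=[0, 0, 0, 1, 0, 0, -0.7, 0, 0, 0, 1, 0, 0, -0.7], newtons=40)

```text
clock: 28.68
position: [0.5995, 0.0814, 0.1507]
ee_rot: [0.664, 0.243, 0.664, -0.242]
contact_force: [-0.2, 1.9, 3.7]
width: 0.0266
```

```bash
python3 -c "from h import *; show()"
```

```text
t28.68 pos [0.5995 0.0814 0.1507] q [ 2.000e-02  3.730e-01  1.566e+00  1.000e-03  1.201e+00 -8.510e-01] jaw 49.9 F [-0.19  1.94  3.7 ] M [0.114 0.076 0.026] w 0.0266
```

Request:
carry_out(deltas=[0, 0, 0, 1, 0, 0, -0.7, 0, 0, 0, 1, 0, 0, -0.7])

```text
clock: 28.92
position: [0.5996, 0.0815, 0.1508]
ee_rot: [0.646, 0.289, 0.645, -0.288]
contact_force: [-0.1, 0.5, 3.0]
width: 0.0265
```

```bash
python3 -c "from h import *; show()"
```

```text
t28.93 pos [0.5996 0.0815 0.1508] q [ 2.000e-02  3.730e-01  1.566e+00  1.000e-03  1.201e+00 -7.120e-01] jaw 41.9 F [-0.14  0.46  2.99] M [0.231 0.092 0.054] w 0.0265
```

Request:
carry_out(deltas=[0, 0, 0, 1, 0, 0, -0.7, 0, 0, 0, 1, 0, 0, -0.7])

```text
clock: 29.18
position: [0.5996, 0.0815, 0.1507]
ee_rot: [0.624, 0.333, 0.624, -0.332]
contact_force: [-1.1, 1.3, 3.8]
width: 0.0265
```

```bash
python3 -c "from h import *; show()"
```

```text
t29.18 pos [0.5996 0.0815 0.1507] q [ 2.000e-02  3.730e-01  1.566e+00  1.000e-03  1.201e+00 -5.720e-01] jaw 33.9 F [-1.14  1.34  3.75] M [0.191 0.13  0.094] w 0.0265
```

Request:
carry_out(deltas=[0, 0, 0, 1, 0, 0, -0.7])

```text
clock: 29.3
position: [0.5996, 0.0815, 0.1507]
ee_rot: [0.612, 0.355, 0.612, -0.354]
contact_force: [-0.7, 1.4, 4.5]
width: 0.0268
```

```bash
python3 -c "from h import *; show()"
```

```text
t29.30 pos [0.5996 0.0815 0.1507] q [ 2.000e-02  3.730e-01  1.566e+00  1.000e-03  1.201e+00 -5.020e-01] jaw 29.9 F [-0.69  1.35  4.54] M [0.229 0.098 0.151] w 0.0268
```

Request:
carry_out(deltas=[0, 0, 0, 1, 0, 0, -0.7])

```text
clock: 29.42
position: [0.5997, 0.0816, 0.1507]
ee_rot: [0.6, 0.376, 0.599, -0.375]
contact_force: [-0.4, 1.4, 4.0]
width: 0.0267
```

```bash
python3 -c "from h import *; show()"
```

```text
t29.43 pos [0.5997 0.0816 0.1507] q [ 2.000e-02  3.730e-01  1.566e+00  1.000e-03  1.201e+00 -4.330e-01] jaw 25.9 F [-0.36  1.4   3.97] M [0.204 0.136 0.108] w 0.0267
```

Request:
carry_out(deltas=[0, 0, 0, 1, 0, 0, -0.7])

```text
clock: 29.55
position: [0.5997, 0.0816, 0.1507]
ee_rot: [0.586, 0.397, 0.586, -0.395]
contact_force: [-1.1, 1.2, 2.8]
width: 0.0264
```

```bash
python3 -c "from h import *; show()"
```

```text
t29.55 pos [0.5997 0.0816 0.1507] q [ 2.000e-02  3.730e-01  1.566e+00  1.000e-03  1.201e+00 -3.630e-01] jaw 21.9 F [-1.05  1.16  2.82] M [0.277 0.063 0.089] w 0.0264
```

Request:
carry_out(deltas=[0, 0, 0, 1, 0, 0, -0.7])

```text
clock: 29.68
position: [0.5997, 0.0816, 0.1507]
ee_rot: [0.572, 0.417, 0.571, -0.416]
contact_force: [-0.0, 1.7, 3.5]
width: 0.0264
```

```bash
python3 -c "from h import *; show()"
```

```text
t29.68 pos [0.5997 0.0816 0.1507] q [ 2.000e-02  3.730e-01  1.566e+00  1.000e-03  1.201e+00 -2.930e-01] jaw 17.9 F [-0.04  1.65  3.53] M [0.276 0.101 0.084] w 0.0264
```

Request:
carry_out(deltas=[0, 0, 0, 1, 0, 0, -0.7])

```text
clock: 29.8
position: [0.5997, 0.0816, 0.1507]
ee_rot: [0.557, 0.436, 0.557, -0.435]
contact_force: [-1.1, 1.3, 3.9]
width: 0.0266
```

```bash
python3 -c "from h import *; show()"
```

```text
t29.80 pos [0.5997 0.0816 0.1507] q [ 2.000e-02  3.730e-01  1.566e+00  1.000e-03  1.201e+00 -2.230e-01] jaw 13.9 F [-1.09  1.26  3.85] M [0.27  0.097 0.143] w 0.0266
```

Request:
carry_out(deltas=[0, 0, 0, 1, 0, 0, -0.7])

```text
clock: 29.92
position: [0.5998, 0.0816, 0.1508]
ee_rot: [0.542, 0.456, 0.541, -0.454]
contact_force: [0.2, 2.2, 5.1]
width: 0.0268
```

```bash
python3 -c "from h import *; show()"
```

```text
t29.93 pos [0.5998 0.0816 0.1508] q [ 2.000e-02  3.730e-01  1.566e+00  1.000e-03  1.201e+00 -1.540e-01] jaw 9.9 F [0.18 2.15 5.08] M [0.259 0.06  0.17 ] w 0.0268
```

Request:
carry_out(deltas=[0, 0, 0, 1, 0, 0, -0.7])

```text
clock: 30.05
position: [0.5998, 0.0816, 0.1508]
ee_rot: [0.525, 0.474, 0.525, -0.473]
contact_force: [-0.0, 1.2, 3.9]
width: 0.0265
```

```bash
python3 -c "from h import *; show()"
```

```text
t30.05 pos [0.5998 0.0816 0.1508] q [ 2.000e-02  3.730e-01  1.566e+00  1.000e-03  1.201e+00 -8.400e-02] jaw 5.9 F [-0.02  1.2   3.88] M [0.197 0.076 0.187] w 0.0265
```

Request:
carry_out(deltas=[0, 0, 0, 1, 0, 0, -0.7])

```text
clock: 30.18
position: [0.5998, 0.0816, 0.1508]
ee_rot: [0.509, 0.492, 0.508, -0.491]
contact_force: [-0.6, 0.5, 4.2]
width: 0.0265
```

```bash
python3 -c "from h import *; show()"
```

```text
t30.18 pos [0.5998 0.0816 0.1508] q [ 2.000e-02  3.730e-01  1.566e+00  1.000e-03  1.201e+00 -1.400e-02] jaw 1.9 F [-0.61  0.54  4.2 ] M [0.279 0.056 0.225] w 0.0265
```

Request:
carry_out(deltas=[0, 0, 0, 1, 0, 0, -0.7])

```text
clock: 30.3
position: [0.5999, 0.0816, 0.1508]
ee_rot: [0.491, 0.51, 0.491, -0.508]
contact_force: [0.0, 1.1, 4.3]
width: 0.0267
```

```bash
python3 -c "from h import *; show()"
```

```text
t30.30 pos [0.5999 0.0816 0.1508] q [2.000e-02 3.730e-01 1.566e+00 1.000e-03 1.201e+00 5.600e-02] jaw -2.1 F [0.03 1.05 4.26] M [0.246 0.004 0.234] w 0.0267
```

Request:
carry_out(deltas=[0, 0, 0, 1, 0, 0, -0.7])

```text
clock: 30.42
position: [0.5999, 0.0816, 0.1509]
ee_rot: [0.473, 0.526, 0.473, -0.525]
contact_force: [-0.6, 0.8, 3.7]
width: 0.0263
```

```bash
python3 -c "from h import *; show()"
```

```text
t30.43 pos [0.5999 0.0816 0.1509] q [2.000e-02 3.730e-01 1.566e+00 1.000e-03 1.201e+00 1.250e-01] jaw -6.1 F [-0.6   0.81  3.68] M [0.256 0.012 0.28 ] w 0.0263
```

Request:
carry_out(deltas=[0, 0, 0, 1, 0, 0, -0.7])

```text
clock: 30.55
position: [0.5999, 0.0816, 0.1508]
ee_rot: [0.454, 0.543, 0.454, -0.541]
contact_force: [0.0, 1.7, 4.5]
width: 0.0267
```

```bash
python3 -c "from h import *; show()"
```

```text
t30.55 pos [0.5999 0.0816 0.1508] q [2.000e-02 3.730e-01 1.566e+00 1.000e-03 1.201e+00 1.950e-01] jaw -10.1 F [0.03 1.66 4.52] M [0.244 0.048 0.293] w 0.0267
```

Request:
carry_out(deltas=[0, 0, 0, 1, 0, 0, -0.7])

```text
clock: 30.68
position: [0.6, 0.0816, 0.1509]
ee_rot: [0.435, 0.558, 0.435, -0.557]
contact_force: [-0.1, 1.2, 3.9]
width: 0.0263
```

```bash
python3 -c "from h import *; show()"
```

```text
t30.68 pos [0.6    0.0816 0.1509] q [2.000e-02 3.730e-01 1.566e+00 1.000e-03 1.201e+00 2.650e-01] jaw -14.1 F [-0.06  1.18  3.93] M [ 0.19  -0.038  0.289] w 0.0263
```

Request:
carry_out(deltas=[0, 0, 0, 1, 0, 0, -0.7])

```text
clock: 30.8
position: [0.6, 0.0815, 0.1509]
ee_rot: [0.415, 0.573, 0.415, -0.572]
contact_force: [-0.2, 1.7, 3.9]
width: 0.0263
```

```bash
python3 -c "from h import *; show()"
```

```text
t30.80 pos [0.6    0.0815 0.1509] q [2.000e-02 3.730e-01 1.566e+00 1.000e-03 1.201e+00 3.350e-01] jaw -18.1 F [-0.21  1.72  3.85] M [ 0.248 -0.058  0.186] w 0.0263
```

Request:
carry_out(deltas=[0, 0, 0, 1, 0, 0, -0.7])

```text
clock: 30.92
position: [0.6, 0.0815, 0.1509]
ee_rot: [0.395, 0.587, 0.395, -0.586]
contact_force: [0.5, 1.7, 4.0]
width: 0.026
```

```bash
python3 -c "from h import *; show()"
```

```text
t30.93 pos [0.6    0.0815 0.1509] q [2.000e-02 3.730e-01 1.566e+00 1.000e-03 1.201e+00 4.050e-01] jaw -22.1 F [0.46 1.69 4.04] M [0.254 0.021 0.276] w 0.026
```

Request:
carry_out(deltas=[0, 0, 0, 1, 0, 0, -0.7])

```text
clock: 31.05
position: [0.6, 0.0815, 0.1508]
ee_rot: [0.374, 0.601, 0.374, -0.599]
contact_force: [1.6, 1.4, 3.8]
width: 0.0263
```

```bash
python3 -c "from h import *; show()"
```

```text
t31.05 pos [0.6    0.0815 0.1508] q [2.000e-02 3.730e-01 1.566e+00 1.000e-03 1.201e+00 4.740e-01] jaw -26.1 F [1.56 1.43 3.78] M [ 0.209 -0.026  0.254] w 0.0263
```

Request:
carry_out(deltas=[0, 0, 0, 1, 0, 0, -0.7])

```text
clock: 31.18
position: [0.6001, 0.0815, 0.1509]
ee_rot: [0.353, 0.613, 0.353, -0.612]
contact_force: [0.3, 0.7, 4.1]
width: 0.0264
```

```bash
python3 -c "from h import *; show()"
```

```text
t31.18 pos [0.6001 0.0815 0.1509] q [2.000e-02 3.730e-01 1.566e+00 1.000e-03 1.201e+00 5.440e-01] jaw -30.1 F [0.31 0.71 4.13] M [ 0.224 -0.025  0.214] w 0.0264
```

Request:
carry_out(deltas=[0, 0, 0, 1, 0, 0, -0.7, 0, 0, 0, 1, 0, 0, -0.7, 0, 0, 0, 1, 0, 0, -0.7])

```text
clock: 31.55
position: [0.6001, 0.0814, 0.1509]
ee_rot: [0.287, 0.647, 0.287, -0.645]
contact_force: [0.7, 1.2, 4.2]
width: 0.0267
```

```bash
python3 -c "from h import *; show()"
```

```text
t31.55 pos [0.6001 0.0814 0.1509] q [2.000e-02 3.730e-01 1.566e+00 1.000e-03 1.201e+00 7.540e-01] jaw -42.1 F [0.67 1.2  4.21] M [ 0.255 -0.071  0.236] w 0.0267
```

Request:
carry_out(deltas=[0, 0, 0, 1, 0, 0, -0.7, 0, 0, 0, 1, 0, 0, -0.7, 0, 0, 0, 1, 0, 0, -0.7])

```text
clock: 31.92
position: [0.6002, 0.0814, 0.1509]
ee_rot: [0.218, 0.674, 0.218, -0.672]
contact_force: [0.6, 1.8, 3.6]
width: 0.0263
```

```bash
python3 -c "from h import *; show()"
```

```text
t31.93 pos [0.6002 0.0814 0.1509] q [2.000e-02 3.730e-01 1.565e+00 1.000e-03 1.200e+00 9.630e-01] jaw -54.1 F [0.6  1.82 3.59] M [ 0.209 -0.046  0.318] w 0.0263
```

Request:
carry_out(deltas=[0, 0, 0, 1, 0, 0, -0.7, 0, 0, 0, 1, 0, 0, -0.7, 0, 0, 0, 1, 0, 0, -0.7, 0, 0, 0, 1, 0, 0, -0.7])

```text
clock: 32.42
position: [0.6003, 0.0813, 0.1509]
ee_rot: [0.122, 0.697, 0.122, -0.696]
contact_force: [0.9, 1.7, 3.0]
width: 0.0262
```

Run:
```python
from h import *
from rig import eyes
show()
for n in("wrist","side"):
    d=eyes.get_image(n); np.savez(f"j_{n}.npz",**{k:np.array(v) for k,v in d.items()})
    c=d["color"][:,:,::-1]
    c=c if n=="wrist" else cv2.resize(c[140:260,190:290],None,fx=6,fy=5)
    cv2.imwrite(f"pics/j_{n}.png",c)
```

```text
t32.42 pos [0.6003 0.0813 0.1509] q [0.02  0.373 1.565 0.    1.2   1.242] jaw -70.1 F [0.94 1.74 2.98] M [ 0.164 -0.068  0.248] w 0.0262
```

View pics/j_wrist.png

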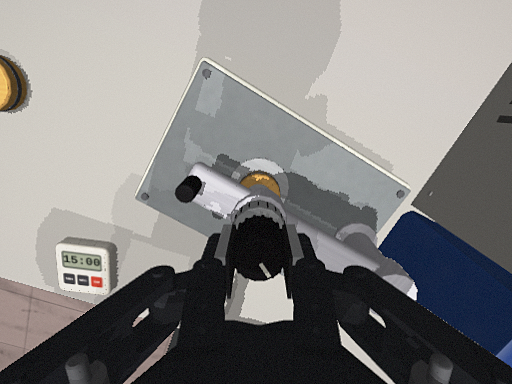

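View pics/j_side.png

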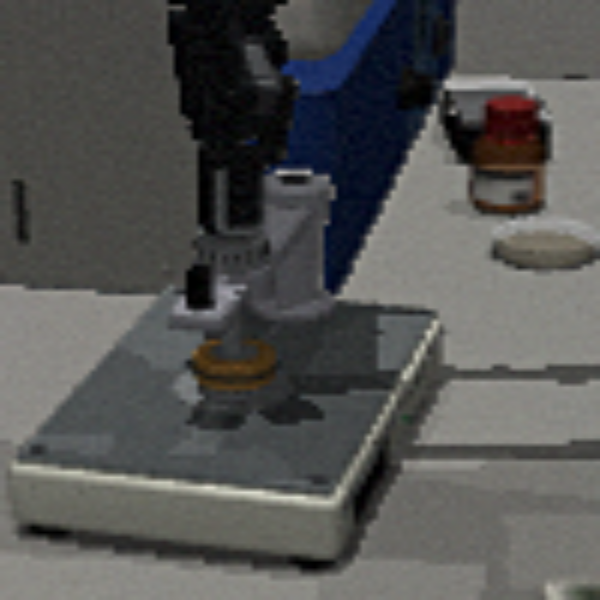

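The knob mark keeps the same direction relative to the gripper at (265,268), so the pads haven't slipped. The foot is on the disc, and the estimated slip is about 60° (3 clicks). Six more rows should bring it to about 4.2 clicks.

Request:
carry_out(deltas=[0, 0, 0, 1, 0, 0, -0.7, 0, 0, 0, 1, 0, 0, -0.7, 0, 0, 0, 1, 0, 0, -0.7])

```text
clock: 32.9
position: [0.6003, 0.0812, 0.1509]
ee_rot: [0.049, 0.706, 0.049, -0.704]
contact_force: [1.4, 1.3, 3.9]
width: 0.0263
```

```bash
python3 -c "from h import *; show()"
```

```text
t32.90 pos [0.6003 0.0812 0.1509] q [0.019 0.373 1.565 0.    1.2   1.451] jaw -82.0 F [1.38 1.32 3.88] M [ 0.188 -0.119  0.297] w 0.0263
```

Request:
carry_out(deltas=[0, 0, 0, 1, 0, 0, -0.7, 0, 0, 0, 1, 0, 0, -0.7, 0, 0, 0, 0.75, 0, 0, -0.7])

```text
clock: 33.28
position: [0.6003, 0.0811, 0.1509]
ee_rot: [-0.018, 0.708, -0.018, -0.706]
contact_force: [0.9, 1.3, 4.0]
width: 0.0265
```

```bash
python3 -c "from h import *; show()"
```

```text
t33.27 pos [0.6003 0.0811 0.1509] q [0.019 0.373 1.565 0.    1.2   1.642] jaw -93.0 F [0.94 1.29 4.01] M [ 0.157 -0.197  0.237] w 0.0265
```

Request:
carry_out(deltas=[0, 0, 0, 0, 0, 0, -0.3, 0, 0, 0, 0, 0, 0, 0.1, 0, 0, 0, 0, 0, 0, 0.1, -0.2, 0, 0, 0, 0, 0, 0.1, -0.4, 0, 0, 0, 0, 0, 0.1, -0.4, 0, 0, 0, 0, 0, 0.1, 0, 0, 0, 0, 0, 0, 0.1, 0, 0, 0, 0, 0, 0, 0.1])

```text
clock: 34.28
position: [0.5988, 0.081, 0.2097]
ee_rot: [0.018, -0.707, 0.018, 0.707]
contact_force: [-0.1, 0.1, -0.6]
width: 0.0468
```

Run:
```python
from h import *
from rig import eyes
show()
for n in("wrist","side","top"):
    d=eyes.get_image(n); np.savez(f"k_{n}.npz",**{k:np.array(v) for k,v in d.items()})
    c=d["color"][:,:,::-1]
    if n=="side": c=cv2.resize(c[140:260,190:290],None,fx=6,fy=5)
    cv2.imwrite(f"pics/k_{n}.png",c)
def mark(f):
    d=load(f); C=cloud(d); S=C[...,2]; m=(S>.169)&(S<.18); v,u=np.nonzero(m); k=(u>200)&(u<320)&(v>170)
    P=C[m][k]; g=d["color"].astype(int).min(2)[m][k]; cen=(np.percentile(P,2,axis=0)+np.percentile(P,98,axis=0))/2
    w=P[g>130]; print(f,len(P),cen,len(w)); q=w.mean(0)-cen; print("mark ang",np.degrees(np.arctan2(q[1],q[0])),np.hypot(*q[:2]))
for f in("g_wrist.npz","i_wrist.npz","k_wrist.npz"): mark(f)
```

```text
t34.27 pos [0.5988 0.081  0.2097] q [0.019 0.332 1.476 0.    1.334 1.642] jaw -93.0 F [-0.06  0.08 -0.55] M [-0.029  0.022  0.011] w 0.0468
g_wrist.npz 998 [0.47287768 0.0083683  0.17236603] 34
mark ang 108.28922574445984 0.004829666912340146
i_wrist.npz 1283 [0.5985892  0.08084548 0.17256618] 38
mark ang 28.035702992757912 0.007295676890985799
k_wrist.npz 1164 [0.60044428 0.08103401 0.17269574] 37
mark ang -158.01682238490807 0.007677823319075079
```

View pics/k_wrist.png

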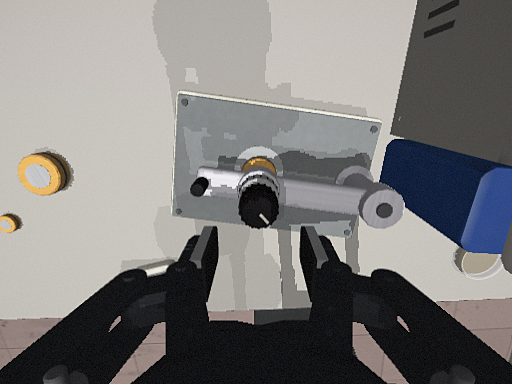

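View pics/k_side.png

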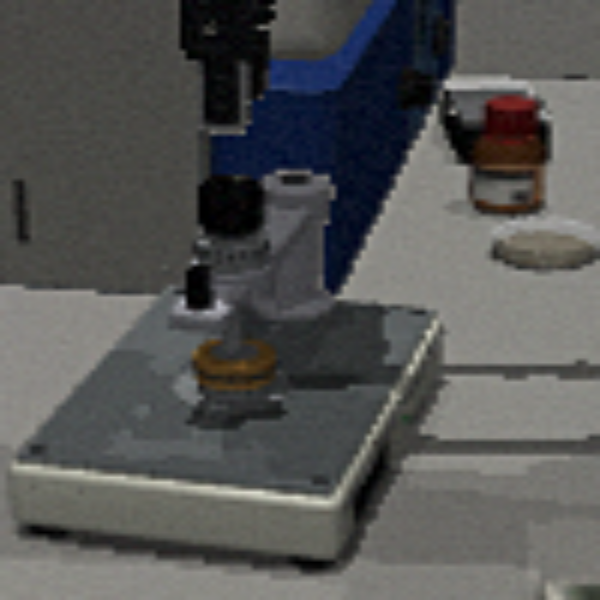

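Run:
```python
from h import *
for f in("i_wrist.npz","k_wrist.npz"):
    d=load(f); C=cloud(d); P=C.reshape(-1,3); P=P[np.isfinite(P[:,2])]
    near=lambda c,r,lo,hi: P[(np.hypot(P[:,0]-c[0],P[:,1]-c[1])<r)&(P[:,2]>lo)&(P[:,2]<hi)]
    mid=lambda X:(np.percentile(X,2,axis=0)+np.percentile(X,98,axis=0))/2
    post=mid(near((.609,.13),.018,.141,.15)); col=mid(near((.579,-.027),.03,.131,.143)); kn=mid(near((.5995,.081),.02,.169,.18))
    for n,v in(("post-col",post-col),("post-knob",post-kn),("kn-col",kn-col)): print(f,n,np.degrees(np.arctan2(v[1],v[0])).round(2),np.hypot(*v[:2]).round(4))
d=load("k_side.npz"); print(w2p(d,[[.5993,.0809,.065]]))
d=load("k_wrist.npz")
cv2.imwrite("pics/k2.png",cv2.resize(d["color"][130:240,190:300,::-1],None,fx=5,fy=5,interpolation=cv2.INTER_CUBIC))
```

```text
i_wrist.npz post-col 79.08 0.1591
i_wrist.npz post-knob 78.04 0.0498
i_wrist.npz kn-col 79.56 0.1093
k_wrist.npz post-col 79.07 0.1595
k_wrist.npz post-knob 79.7 0.0495
k_wrist.npz kn-col 78.79 0.11
[[228.79643141 211.30669964]]
```

View pics/k2.png

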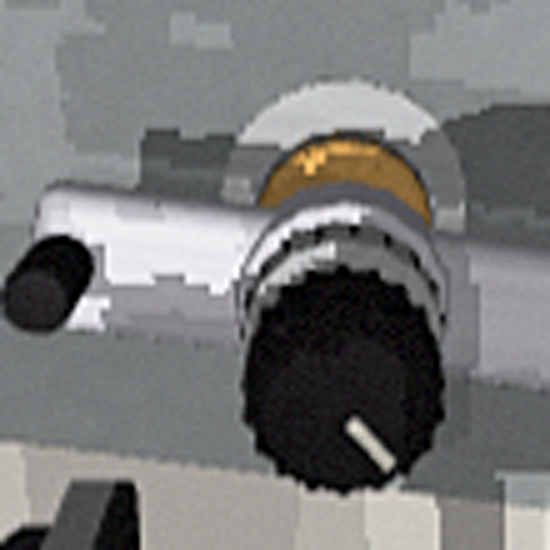

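The arm direction hasn't changed (79.1°, at the stop). The disc is still centred in the lid ring, and the fingers are clear of everything. I'll lift a little more and hand in.

Request:
carry_out(deltas=[-0.4, 0, 0, 0, 0, 0, 0.1, -0.4, 0, 0, 0, 0, 0, 0.1, 0, 0, 0, 0, 0, 0, 0.1, 0, 0, 0, 0, 0, 0, 0.1])

```text
clock: 34.92
position: [0.5986, 0.081, 0.2568]
ee_rot: [0.018, -0.706, 0.018, 0.708]
contact_force: [0.9, 0.3, -0.3]
width: 0.0469
```

Run:
```python
from h import *
show()
from rig import job
print(job.sign_off())
```

```text
t34.92 pos [0.5986 0.081  0.2568] q [0.019 0.309 1.394 0.    1.441 1.642] jaw -93.0 F [ 0.9   0.28 -0.25] M [-0.036 -0.053  0.035] w 0.0469
the job is handed in; nothing more can be done
None
```

I set the middle-sized brass disc on the seat, swung the pressure arm home by its post and clamped the disc with the ratchet knob. I handed the job in at 34.9 s; no verdict is reported.

**Disc:** Right after placing, it lay flat (tilt under 0.01 rad) and about 1 mm off centre. In the last wrist picture it is still centred in the lid ring, though the arm now hides part of it.

**Pressure arm:** At the stop the post stopped moving and the side force rose to about 11 N. The arm's heading was 79.1° both before and after the knob was turned, so it stayed home.

**Knob:** I turned it about 191° clockwise. The torque ran near 0.1 N m while free, reached about 0.28 N m at 104°, then rippled between about 0.19 and 0.32 N m. After I let go, the knob's white mark showed it had turned 186° in all, so I put the slip at about 1.3 to 1.45 rad, or 4 clicks. That figure comes from the torque and the mark; I could not count clicks directly.

**Foot:** Its remaining force on the disc could not be measured. The pictures show it resting on the disc.

**Hand-in:** The gripper was well clear and reading no load. The bottle and petri dish look unmoved in the last side view. The timer was only in the edge of the late pictures; nothing came near it.

**Camera disagreement:** The top and wrist cameras differed by about 3 to 4 mm on the disc and seat positions. I settled it by pinching the disc along two directions, averaging the two corrected estimates for the seat, and checking the result in the wrist picture.

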